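Hang the card saddles on the tasting rack by leg length

TASK

Dress the two-bar rack for the tasting: drape every short-legged wooden card saddle over the low front bar and every long-legged one over the high rear bar, side by side, each straddling its bar and seated all the way down, hanging upright and still. A short one that hangs on the high bar belongs on the low one, too. Leave the cup and the cocoa tin where they stand.

Things in the scene. Friction and masses are not known exactly. Their poses are not given: they have to be found in the camera images.
- short1_center (a point): SHORT wooden card saddle: upside-down U, 65 mm legs, gabled roof, tab on top; x: 46 mm over legs, 56 over brass feet, 36 clear inside; y (ridge): 60; 111 high; 0.16 kg. Point: its centre, 55.5 mm above the feet, z up. Tab 10 thick (x), 40 wide (y), top 30 free; grip its middle 43.5 mm above the point. Seated, point is 9.5 mm below bar axis. Starts standing. May be absent.
- short2_center (a point): SHORT wooden card saddle: upside-down U, 65 mm legs, gabled roof, tab on top; x: 46 mm over legs, 56 over brass feet, 36 clear inside; y (ridge): 60; 111 high; 0.16 kg. Point: its centre, 55.5 mm above the feet, z up. Tab 10 thick (x), 40 wide (y), top 30 free; grip its middle 43.5 mm above the point. Seated, point is 9.5 mm below bar axis. Starts standing. May be absent.
- short3_center (a point): SHORT wooden card saddle: upside-down U, 65 mm legs, gabled roof, tab on top; x: 46 mm over legs, 56 over brass feet, 36 clear inside; y (ridge): 60; 111 high; 0.16 kg. Point: its centre, 55.5 mm above the feet, z up. Tab 10 thick (x), 40 wide (y), top 30 free; grip its middle 43.5 mm above the point. Seated, point is 9.5 mm below bar axis. Starts on high bar (wrong). May be absent.
- long1_center (a point): LONG wooden card saddle: upside-down U, 105 mm legs, gabled roof, tab on top; x: 46 mm over legs, 56 over brass feet, 36 clear inside; y (ridge): 60; 151 high; 0.16 kg. Point: its centre, 75.5 mm above the feet, z up. Tab 10 thick (x), 40 wide (y), top 30 free; grip its middle 63.5 mm above the point. Seated, point is 29.5 mm below bar axis. Starts standing. May be absent.
- long2_center (a point): LONG wooden card saddle: upside-down U, 105 mm legs, gabled roof, tab on top; x: 46 mm over legs, 56 over brass feet, 36 clear inside; y (ridge): 60; 151 high; 0.16 kg. Point: its centre, 75.5 mm above the feet, z up. Tab 10 thick (x), 40 wide (y), top 30 free; grip its middle 63.5 mm above the point. Seated, point is 29.5 mm below bar axis. Starts standing. May be absent.
- long3_center (a point): LONG wooden card saddle: upside-down U, 105 mm legs, gabled roof, tab on top; x: 46 mm over legs, 56 over brass feet, 36 clear inside; y (ridge): 60; 151 high; 0.16 kg. Point: its centre, 75.5 mm above the feet, z up. Tab 10 thick (x), 40 wide (y), top 30 free; grip its middle 63.5 mm above the point. Seated, point is 29.5 mm below bar axis. Starts standing. May be absent.
- low_bar (a point): middle of the axis of the LOW front bar of the fixed dark steel rack, 90 mm above the counter: round, 16 mm thick, along this frame's y, free from y = -0.147 to 0.147 m between its posts; x points to the high bar. Saddles hang with their ridge (y) along the bar. Long saddles cannot seat here: their feet meet the counter.
- high_bar (a point): middle of the axis of the HIGH rear bar, 150 mm above the counter, parallel to the low bar and 150 mm behind it; same thickness, free length and frame directions. A knocked hanging saddle sways for some seconds
- cup: bystander: small white tasting cup, 60 mm across, 52 mm high, upright; origin under its middle; leave it alone. The fixed copper pot just behind it is 180 mm wide and 280 mm high: carry things over or round it
- tin: bystander: round cocoa tin, 62 mm across, 75 mm high, upright; origin under its middle; leave it alone

How it is judged:
By the outcome, as a careful person would: the job done as asked, in the order asked, and still so for the second after the job is handed in, with the robot touching nothing.
Of short1, short2, short3, long1, long2, long3 only 5 to 6 are there at a start; the rules pass over those that are not, and their reading is None.
At some moment in a run one of short1, short2, short3, long1, long2, long3 may be knocked a few centimetres aside while the robot is not near it.
It also fails if it takes over 208 s, if anything falls off the work surface, if the arm or the gripper's body presses on something with over 40 N, if the wrist force passes 120 N, or if a joint passes its speed limit or range.

ROBOT

A 6-joint arm with a two-finger parallel gripper is mounted at the origin on a cart in front of the work surface, level with it; the furniture and walls round the work are solid. World frame = base frame: x ahead of the robot, y to its left, z up, the work surface at z = 0. Lengths are in m, angles in rad, forces in N, time in s.
With the tool pointing down it reaches from about 0.425 to 0.95 m from the base axis. Payload 3.5 kg.
Tool frame: the origin (TCP) lies midway between the tips of the shut fingers; the grasp point (between the pads) lies 19 mm behind it; x points along the fingers, y is the direction in which the jaws open and shut, and the axes are right-handed (so a half turn about x gives the same grasp; the last joint's range is limited). The gripper opens to 85 mm and grips with 20 to 120 N. Pads are 22 mm wide; open, the fingers measure 114 mm over their backs; the gripper's body (76 mm by 85 mm) begins 54 mm behind the grasp point. The pads swing forward as they close: fully open they stand 13 mm farther back than shut.
Start: joints at [-1.385, 0.286, 1.577, -0, 1.279, -0.15], TCP at [0.222, -0.637, 0.231] pointing down, gripper open.
Joint ranges: [-2.77, 2.77], [-0.9, 2.22], [0.21, 2.48], [-1.53, 4.67], [0.24, 2.81], [-2.84, 2.84]. Speed limits (rad/s): [2.79, 2.79, 3.14, 3.14, 3.14, 3.14].

INTERFACE

Orientations are given as a unit quaternion [x, y, z, w].
In Python, from plant import sensors, optics, ctrl gives the robot as it stands.
- The arm moves only by the tool arm_command, never from a script. Its argument "increments" is a list that holds one entry, the list of rows, each a list of 4 numbers: the shift along the tool's x, y, z in cm, then the turn about the tool's x in rad. A call has 1 to 20 rows; each row shifts and turns the commanded pose from where the row before left it, along the tool's axes as they then stand; what a row does not reach is not made up. A row lasts 1/8 s, in which the tool goes at most 62.5 mm and 10.7 degrees, less where a joint would pass 70% of its speed; a pose out of reach is approached as far as the arm can. A call with a gripper value outside its range is refused whole. "grip" is the finger opening in cm, from 0 to 8.54, set as the call begins (left out, the last holds). The fingers move at their own pace and stop on an object; "grip_force" is the grip in N (left out, the last holds). Time passes only in rows, so rows that do not move let the fingers close. It gives the time, the measured TCP pose, the force and the opening at its end, in the units of the state.
- sensors.get_state(): the state, without advancing time (a new reading comes with each control period).
- optics.read_camera(name): name is "scene" or "top"; returns the picture (420x560x3 uint8, blue, green, red); there is no depth.
- optics.camera_model(name): a dict with "camera_matrix" (3x3 intrinsics, pixels), "dist" ([k1, k2, p1, p2, k3] as OpenCV has them; the pictures are not rectified), "world_from_camera" (4x4, takes a point from camera to world coordinates). Camera axes: x right, y up, looking along -z (the intrinsics and any distortion apply to the point x, -y, -z); pixel columns grow to the right and rows downward; lengths in m; the calibration is good to about 2 mm. A picture is of the moment at which its call begins. camera_model takes no time and is no camera call.
- ctrl.sign_off(): hands the job in, once; it reports no verdict.
Trained networks look in the newest picture that a camera, given by its name, has taken for a name from the list of things; names that differ only in an ending like _2 or _b are one class to them, and where a whole thing is asked for, a point or a joint stands for the part that bears it (a point fixed in the world has none). Each returns a list of dicts, best first, with "conf" (0 to 1); they miss things now and then, are a little off and sometimes report something else, mostly with a low value. They report only what shows in the picture. A call takes as long as a camera call.
- optics.boxes_of(camera, query): "at" ([row, column] in pixels, amid what is visible of it).
- optics.place_of(camera, query): "at" ([row, column] in pixels: a listed point, or the origin of a listed thing).
The state is a dict: "time": time; "qpos": joint angles; "dq": joint speeds; "joint_efforts": joint torques, N m; "eef_pos": TCP position; "tcp_rot": TCP orientation; "contact_force": force on the tool from outside, world axes, zero at the start; "wrist_torque": the same for the moment, N m; "opening": opening from 0.0 (shut) to 1.0 (fully open).
Only numpy, scipy, OpenCV 4.12 (cv2) and the standard library are available. Lean on these libraries where they do the work, as an engineer would, in place of code of your own. Each camera call takes 0.05 s, during which the arm holds its last target.

## Working session

There is one attempt and no reset: what is moved stays moved. The work goes in short steps, Python scripts to look and compute and a tool call to move; the robot and the scene stay as the last step left them, time stands still between calls to the robot, and variables do not carry over. Pictures are saved under pics/ and viewed, and the job is handed in when it is done.

Besides the shell and the picture viewer there is one more tool, called after "Emit:" by a JSON object that holds its "method" and its "body". arm_command: Moves the arm, as the interface text tells. Its arguments: {"type":"object","properties":{"increments":{"type":"array","items":{"type":"array","items":{"type":"array","items":{"type":"number"}}}},"grip":{"type":"number"},"grip_force":{"type":"number"}},"required":["increments"]}

```bash
ls; mkdir -p pics; cat > h.py <<'E'
import numpy as np, cv2
from plant import sensors, optics, ctrl
def ray(cam,rc):
    m=optics.camera_model(cam);K=np.array(m["camera_matrix"],float);d=np.array(m["dist"],float);T=np.array(m["world_from_camera"])
    p=cv2.undistortPoints(np.array([[[rc[1],rc[0]]]],float),K,d)[0,0]
    v=T[:3,:3]@np.array([p[0],-p[1],-1.0]);return T[:3,3],v/np.linalg.norm(v)
def atz(cam,rc,z):
    o,v=ray(cam,rc);return o+v*(z-o[2])/v[2]
def tri(rc1,rc2,c1="scene",c2="top"):
    o1,v1=ray(c1,rc1);o2,v2=ray(c2,rc2)
    A=np.stack([v1,-v2],1);s=np.linalg.lstsq(A,o2-o1,rcond=None)[0]
    a=o1+s[0]*v1;b=o2+s[1]*v2
    return (a+b)/2,np.linalg.norm(a-b)
def proj(cam,P):
    m=optics.camera_model(cam);K=np.array(m["camera_matrix"],float);d=np.array(m["dist"],float);T=np.linalg.inv(np.array(m["world_from_camera"]))
    P=np.atleast_2d(P);c=P@T[:3,:3].T+T[:3,3];c=c*[1,-1,-1]
    return cv2.projectPoints(c,np.zeros(3),np.zeros(3),K,d)[0][:,0,::-1]
def snap(cam,name,f=1.4):
    im=optics.read_camera(cam);cv2.imwrite(f"pics/{name}.png",im if f==1 else cv2.resize(im,None,fx=f,fy=f));return im
E
python3 - <<'E'
from h import *
np.set_printoptions(precision=3,suppress=True)
snap("scene","s0",1);snap("top","t0",1)
for c in("scene","top"):
    print(c,np.array(optics.camera_model(c)["world_from_camera"])[:3])
    for q in("short1_center","long1_center","low_bar","high_bar","cup","tin"):
        for d in optics.place_of(c,q): print(c,q,np.round(d["at"],1),round(d["conf"],2))
s=sensors.get_state();print(s)
E
```

```text
pics
scene [[-0.908  0.306 -0.286  0.199]
 [-0.419 -0.667  0.616  0.82 ]
 [-0.002  0.679  0.734  1.015]]
scene short1_center [206.8 282.1] 0.57
scene short1_center [226.  326.8] 0.45
scene long1_center [327.4 231. ] 0.92
scene low_bar [165.6 349.8] 0.7
scene low_bar [327.7 229.1] 0.44
scene high_bar [129.9 318.3] 0.79
scene cup [277.7 308.3] 0.8
top [[-0.012  0.997 -0.082  0.451]
 [-1.    -0.011  0.005  0.048]
 [ 0.004  0.082  0.997  1.385]]
top short1_center [213.6 306.8] 0.81
top low_bar [202.8 430.5] 0.67
top low_bar [260.1 399. ] 0.6
top high_bar [202.4 428.3] 0.76
top cup [271.7 238.7] 0.68
top cup [162.4 311. ] 0.52
top cup [257.7 397.7] 0.19
top tin [163.1 310.6] 0.69
top tin [258.9 396.8] 0.52
{'time': 0.7, 'qpos': array([-1.385,  0.286,  1.577,  0.   ,  1.279, -0.15 ]), 'dq': array([ 0.003, -0.001,  0.001,  0.001, -0.001,  0.   ]), 'joint_efforts': array([  0.   , -40.582, -29.287,  -0.   ,   0.   ,  -0.   ]), 'eef_pos': array([ 0.222, -0.637,  0.231]), 'tcp_rot': array([ 0.697,  0.118, -0.697,  0.118]), 'contact_force': array([-0.478,  0.931, -0.55 ]), 'wrist_torque': array([ 0.003, -0.033, -0.03 ]), 'opening': 1.0000252350502041}
```

View pics/s0.png

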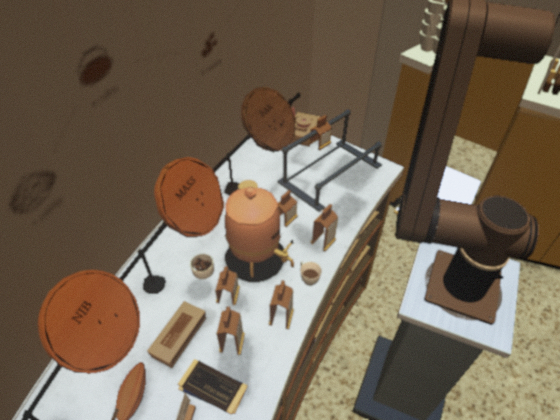

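View pics/t0.png

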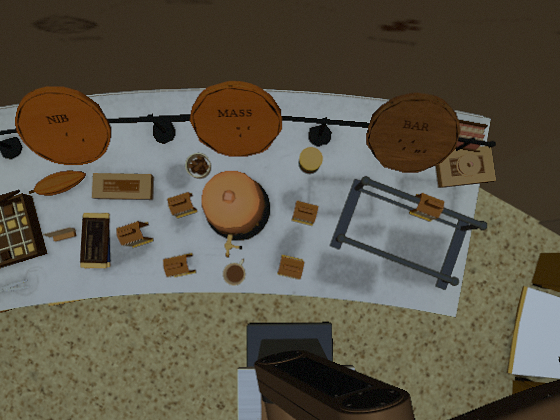

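```bash
python3 - <<'E'
import cv2
a=cv2.imread('pics/s0.png');b=cv2.imread('pics/t0.png')
cv2.imwrite('pics/s0a.png',cv2.resize(a[180:370,190:360],None,fx=3.1,fy=3.1,interpolation=2))
cv2.imwrite('pics/s0b.png',cv2.resize(a[80:260,260:420],None,fx=3.3,fy=3.3,interpolation=2))
cv2.imwrite('pics/t0a.png',cv2.resize(b[140:300,100:340],None,fx=3.3,fy=3.3,interpolation=2))
cv2.imwrite('pics/t0b.png',cv2.resize(b[150:310,310:500],None,fx=3.7,fy=3.7,interpolation=2))
E
```

```text
(no output)
```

View pics/s0a.png

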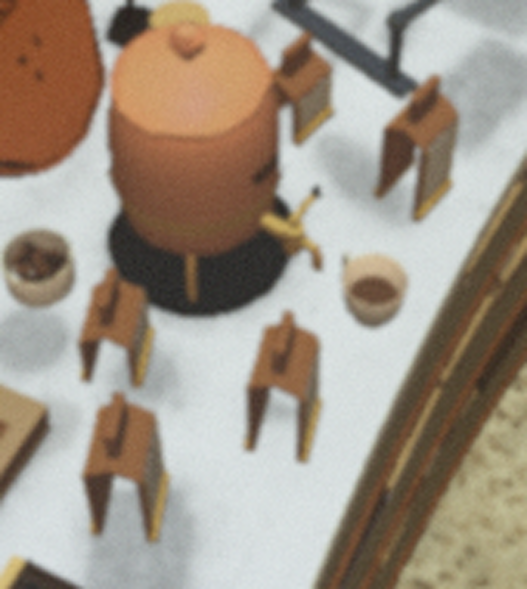

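View pics/s0b.png

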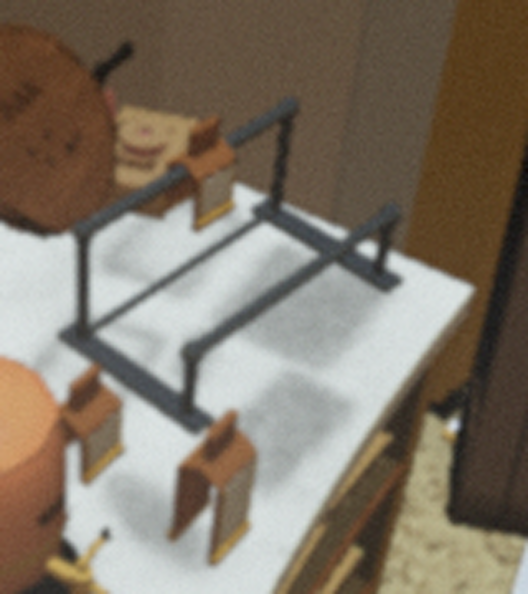

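View pics/t0a.png

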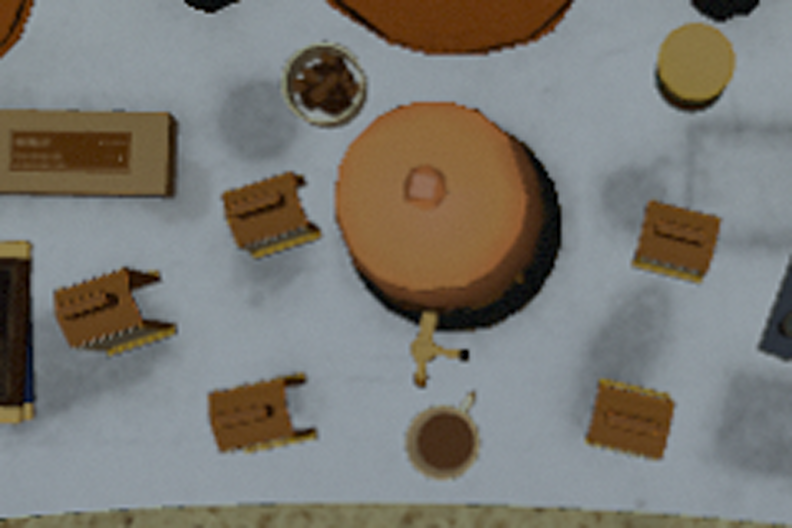

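View pics/t0b.png

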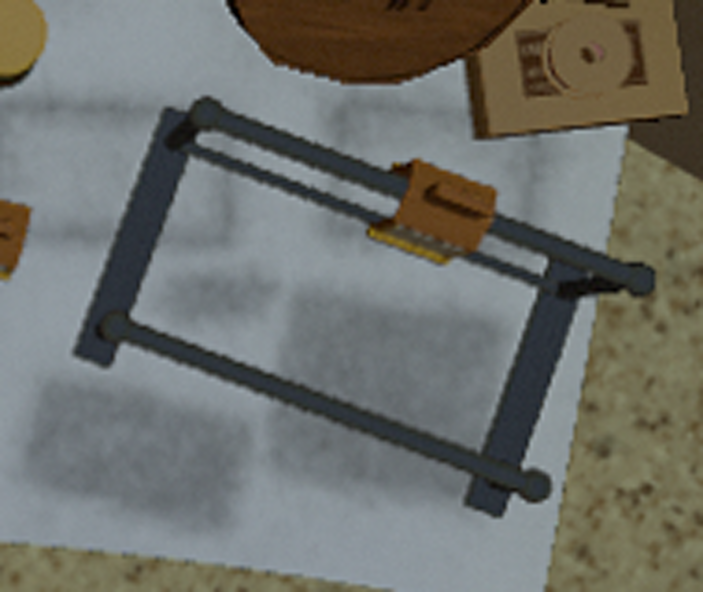

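```bash
cat > fit.py <<'E'
from h import *
from scipy.optimize import minimize
import itertools
def box(x0,x1,y0,y1,z0,z1): return np.array(list(itertools.product((x0,x1),(y0,y1),(z0,z1))),float)
def parts(kind):
    L=65 if kind=='short' else 105; H=L+46
    P=[box(18,23,-30,30,0,L),box(-23,-18,-30,30,0,L),box(18,28,-30,30,0,5),box(-28,-18,-30,30,0,5),
       np.vstack([box(-25,25,-30,30,L,L+3),box(-5,5,-30,30,L+13,L+16)]),box(-5,5,-20,20,L+10,H)]
    return [p/1000 for p in P]
PT={k:parts(k) for k in('short','long')}
S=4
def mask(im):
    b,g,r=[im[...,i].astype(int) for i in range(3)]
    return ((r-b)>28)
def render(cam,kind,p,roi,z0=0):
    x,y,a=p[:3];R=np.array([[np.cos(a),-np.sin(a),0],[np.sin(a),np.cos(a),0],[0,0,1]])
    r0,r1,c0,c1=roi;m=np.zeros(((r1-r0)*S,(c1-c0)*S),np.uint8)
    for P in PT[kind]:
        q=proj(cam,P@R.T+[x,y,z0]);q=(q-[r0,c0]+.5)*S
        cv2.fillConvexPoly(m,cv2.convexHull(np.round(q[:,::-1]).astype(np.int32)),1)
    return cv2.resize(m.astype(np.float32),((c1-c0),(r1-r0)),interpolation=cv2.INTER_AREA)
def cost(p,kind,ims,z0=0,ign={}):
    t=0
    for cam,m in ims.items():
        q=proj(cam,np.array([[p[0],p[1],z0+.06]]))[0].astype(int);h=32
        roi=(max(q[0]-h,0),q[0]+h,max(q[1]-h,0),q[1]+h)
        r=render(cam,kind,p,roi,z0);mm=m[roi[0]:roi[1],roi[2]:roi[3]].astype(np.float32)
        # ignore things far from the render: only connected neighbourhood
        w=cv2.dilate((r>0).astype(np.uint8),np.ones((9,9)))
        t+=(np.abs(r-mm)*w).sum()/ r.sum()
    return t
def fit(ims,xy,z0=0,kinds=('short','long'),yaws=None):
    out=[]
    for k in kinds:
        best=None
        cand=[]
        for a in (np.arange(-90,90,15)*np.pi/180 if yaws is None else yaws):
            for dx in(-.015,0,.015):
                for dy in(-.015,0,.015):
                    zz=z0 if not callable(z0) else z0(k)
                    cand.append((cost((xy[0]+dx,xy[1]+dy,a),k,ims,zz),xy[0]+dx,xy[1]+dy,a))
        cand.sort()
        for c in cand[:3]:
            x0=np.array(c[1:]);sim=np.vstack([x0,x0+[.008,0,0],x0+[0,.008,0],x0+[0,0,.15]])
            r=minimize(cost,x0,args=(k,ims,zz),method='Nelder-Mead',options=dict(initial_simplex=sim,xatol=2e-4,fatol=1e-4))
            if best is None or r.fun<best[0]: best=(r.fun,k,*r.x)
        out.append(best)
    return sorted(out)
E
cat > f0.py <<'E'
from fit import *
np.set_printoptions(precision=4,suppress=True)
ims={c:mask(cv2.imread(f'pics/{n}.png')) for c,n in(("scene","s0"),("top","t0"))}
for k,v in ims.items(): cv2.imwrite(f'pics/m_{k}.png',v.astype(np.uint8)*255)
E=[((149.1,284.8),(179.2,366.2)),((111.8,348.2),(225,483)),((186.7,318.2),(237.8,341)),((144.2,378.8),(281.6,455.4))]
for a,b in E: print(*tri(a,b))
for n,a,b in [("A",(283,227),(203,180)),("B",(326,229),(233,131)),("C",(300,281),(265,177)),("D",(205,287),(212,305)),("E",(226,324),(266,291))]:
    P,e=tri(a,b);print(n,P,e)
    for f in fit(ims,P): print('  ',f[1],np.round(f[0],3),np.round(f[2:4],4),np.degrees(f[4]).round(1))
E
python3 f0.py
```

```text
[ 0.637  -0.177   0.1513] 0.00010264901868180967
[ 0.5186 -0.4648  0.1528] 0.002768863219021794
[ 0.495  -0.1191  0.0902] 0.00010810937978361977
[ 0.3788 -0.412   0.0903] 0.0005928513302713018
A [0.5919 0.3004 0.0603] 0.0017193143505244831Traceback (most recent call last):
  File "f0.py", line 9, in <module>
    for f in fit(ims,P): print('  ',f[1],np.round(f[0],3),np.round(f[2:4],4),np.degrees(f[4]).round(1))
             ~~~^^^^^^^
  File "fit.py", line 45, in fit
    r=minimize(cost,x0,args=(k,ims,zz),method='Nelder-Mead',options=dict(initial_simplex=sim,xatol=2e-4,fatol=1e-4))
    res = _minimize_neldermead(fun, x0, args, callback, bounds=bounds,
                               **options)
    fxr = func(xr)
    fx = function(np.copy(x), *(wrapper_args + args))
  File "fit.py", line 27, in cost
    r=render(cam,kind,p,roi,z0);mm=m[roi[0]:roi[1],roi[2]:roi[3]].astype(np.float32)
  File "fit.py", line 19, in render
    q=proj(cam,P@R.T+[x,y,z0]);q=(q-[r0,c0]+.5)*S
  File "h.py", line 15, in proj
    m=optics.camera_model(cam);K=np.array(m["camera_matrix"],float);d=np.array(m["dist"],float);T=np.linalg.inv(np.array(m["world_from_camera"]))
ValueError: time passes only in moves, steps and waits
```

```bash
python3 -c "
import cv2,numpy as np
a=cv2.imread('pics/m_scene.png');b=cv2.imread('pics/m_top.png')
cv2.imwrite('pics/mm.png',cv2.resize(np.hstack([a[100:370,190:400],b[140:300,100:460][:, :].repeat(1,0) if 0 else cv2.resize(b[140:300,100:460],(400,178))[:178].copy().repeat(1,0) if 0 else np.pad(b[140:300,100:460],((0,110),(0,0),(0,0)))]),None,fx=1.4,fy=1.4))"
```

```text
(no output)
```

View pics/mm.png

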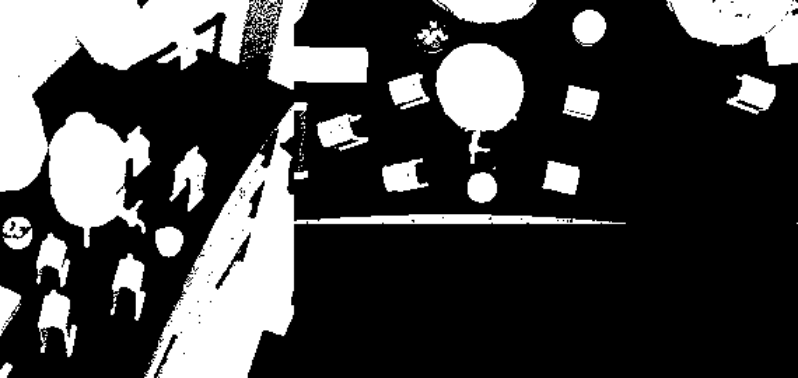

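```bash
python3 - <<'E'
import re
s=open('h.py').read()
s=s.replace("def ray","_C={}\ndef CM(c):\n    if c not in _C: _C[c]=optics.camera_model(c)\n    return _C[c]\ndef ray",1).replace("m=optics.camera_model(cam)","m=CM(cam)")
open('h.py','w').write(s)
s=open('fit.py').read()
s=s.replace("return ((r-b)>28)","return (r>1.35*b+4)")
open('fit.py','w').write(s)
E
time python3 f0.py
```

```text
[ 0.637  -0.177   0.1513] 0.00010264901868180967
[ 0.5186 -0.4648  0.1528] 0.002768863219021794
[ 0.495  -0.1191  0.0902] 0.00010810937978361977
[ 0.3788 -0.412   0.0903] 0.0005928513302713018
A [0.5919 0.3004 0.0603] 0.0017193143505244831
   short 0.426 [0.5924 0.3007] 18.6
   long 0.823 [0.5931 0.299 ] 15.0
B [0.5138 0.4218 0.0902] 0.0010549205128457773
   long 0.464 [0.5139 0.4229] 20.0
   short 0.756 [0.5143 0.4294] 17.6
C [0.4308 0.3028 0.0884] 0.001656086492198385
   long 0.459 [0.4305 0.3029] 14.8
   short 0.791 [0.4296 0.3096] 13.6
D [ 0.5638 -0.0297  0.0617] 0.002410750566074255
   short 0.677 [ 0.5675 -0.029 ] -14.8
   long 0.873 [ 0.5669 -0.0271] -11.9
E [0.4246 0.01   0.0695] 0.0014766230525453039
   long 0.427 [0.4229 0.0121] -9.5
   short 0.694 [0.4227 0.0098] -11.3
real	0m8.444s
user	0m9.029s
sys	0m0.116s
```

```bash
python3 -c "
import cv2,numpy as np
a=cv2.imread('pics/m_scene.png');b=cv2.imread('pics/m_top.png')
cv2.imwrite('pics/mm2.png',cv2.resize(np.hstack([a[100:370,190:400],np.pad(b[140:300,100:460],((0,110),(0,0),(0,0)))]),None,fx=1.4,fy=1.4))"
```

```text
(no output)
```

View pics/mm2.png

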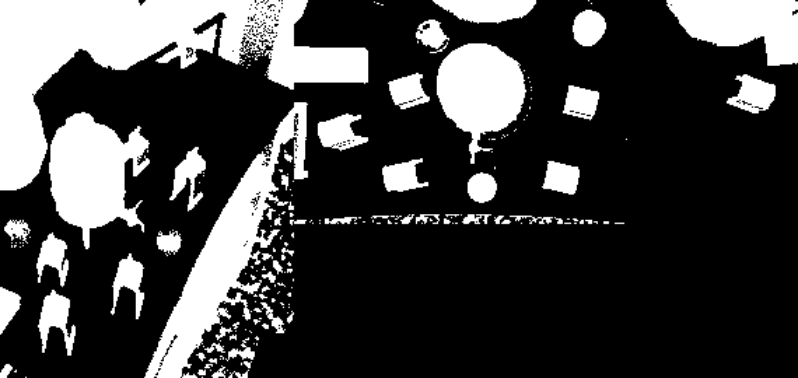

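```bash
cat > rack.py <<'E'
from fit import *
from scipy.optimize import least_squares
np.set_printoptions(precision=4,suppress=True)
E=[((149.1,284.8),(179.2,366.2)),((111.8,348.2),(225,483)),((186.7,318.2),(237.8,341)),((144.2,378.8),(281.6,455.4))]
# refine: per-column darkest-line of bars not done; LSQ of rack pose on end points
def pts(p):
    a=p[2];X=np.array([np.cos(a),np.sin(a)]);Y=np.array([-np.sin(a),np.cos(a)]);o=p[:2]
    h=p[3];return np.array([[*(o+.15*X+h*Y),.15],[*(o+.15*X-h*Y),.15],[*(o+h*Y),.09],[*(o-h*Y),.09]])
def res(p):
    P=pts(p);return np.concatenate([(proj(c,P)-np.array([e[i] for e in E])).ravel() for i,c in enumerate(("scene","top"))])
r=least_squares(res,[.437,-.266,-.38,.155]);print(r.x,np.degrees(r.x[2]),r.fun.reshape(2,4,2))
np.save('rack.npy',r.x)
E
cat > ov.py <<'E'
from fit import *
def overlay(im,cam,items):
    f=3;o=cv2.resize(im,None,fx=f,fy=f,interpolation=cv2.INTER_CUBIC)
    for kind,x,y,a,z0 in items:
        R=np.array([[np.cos(a),-np.sin(a),0],[np.sin(a),np.cos(a),0],[0,0,1]])
        for P in PT[kind]:
            q=proj(cam,P@R.T+[x,y,z0]);q=((q+.5)*f)[:,::-1].round().astype(np.int32)
            cv2.polylines(o,[cv2.convexHull(q)],True,(0,255,0),1)
    k=np.load('rack.npy');a=k[2];X=np.array([np.cos(a),np.sin(a)]);Y=np.array([-np.sin(a),np.cos(a)])
    for d,z in((0,.09),(.15,.15)):
        for s in(-.008,.008):
            P=np.array([[*(k[:2]+d*X+t*Y+s*X),z] for t in(-.147,.147)])
            q=((proj(cam,P)+.5)*f)[:,::-1].round().astype(np.int32);cv2.line(o,tuple(map(int,q[0])),tuple(map(int,q[1])),(255,255,0),1)
    return o
E
python3 rack.py; python3 - <<'E'
from ov import *
k=np.load('rack.npy');print(k)
r=np.radians
it=[('short',.5924,.3007,r(18.6),0),('long',.5139,.4229,r(20),0),('long',.4305,.3029,r(14.8),0),('short',.5675,-.029,r(-14.8),0),('long',.4229,.0121,r(-9.5),0)]
s=overlay(cv2.imread('pics/s0.png'),'scene',it);t=overlay(cv2.imread('pics/t0.png'),'top',it)
cv2.imwrite('pics/o1.png',s[540:1110,570:1080]);cv2.imwrite('pics/o2.png',s[270:780,780:1200])
cv2.imwrite('pics/o3.png',t[480:930,300:1020]);cv2.imwrite('pics/o4.png',t[480:930,930:1500])
E
```

```text
[ 0.438  -0.2658 -0.3815  0.1568] -21.858908108454457 [[[ 0.5724  0.2792]
  [ 0.3048 -0.3367]
  [-0.3125 -0.2626]
  [ 0.1044 -0.1862]]

 [[ 0.6707 -0.4005]
  [ 0.4939  0.648 ]
  [-0.5622  0.432 ]
  [-0.4121 -0.3284]]]
[ 0.43798523 -0.26582886 -0.38150992  0.15677535]
```

View pics/o1.png

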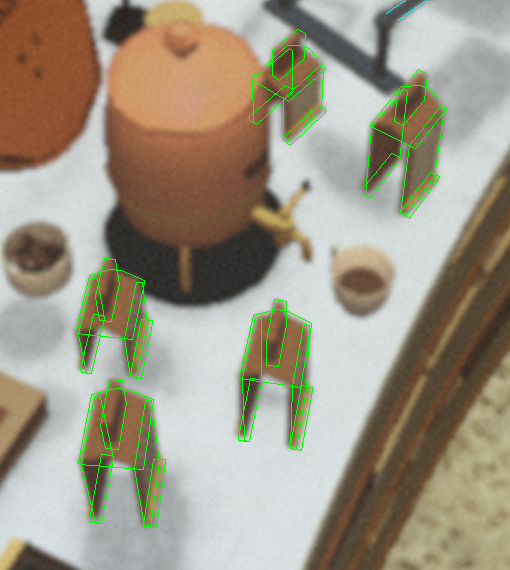

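View pics/o2.png

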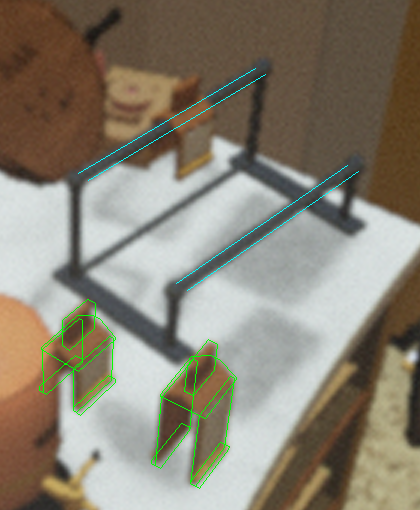

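View pics/o3.png

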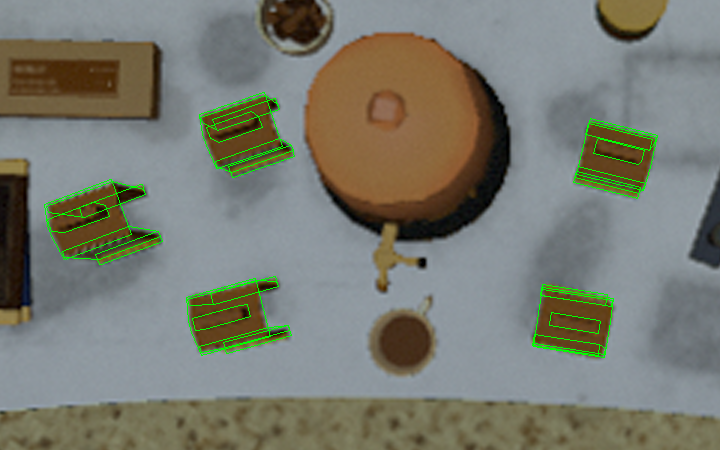

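View pics/o4.png

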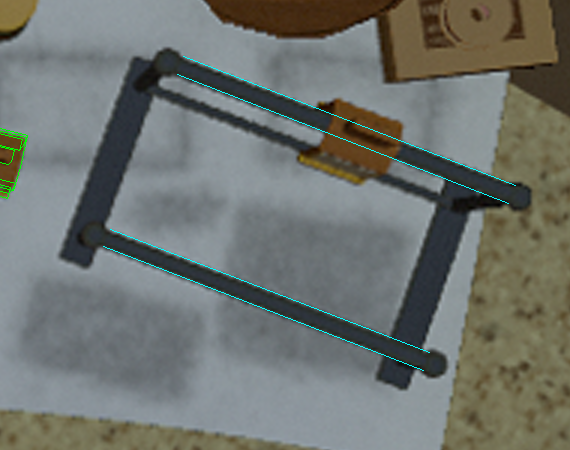

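```bash
cat > st.py <<'E'
from h import *
from scipy.spatial.transform import Rotation as Ro
def state(pr=True):
    s=sensors.get_state();R=Ro.from_quat(s["tcp_rot"]).as_matrix()
    if pr: print('t',round(s["time"],2),'pos',np.round(s["eef_pos"],4),'yawY',np.degrees(np.arctan2(R[1,1],R[0,1])).round(2),'tilt',np.degrees(np.arccos(-R[2,0])).round(2),'op',round(s["opening"],3),'F',np.round(s["contact_force"],1),'q',np.round(s["qpos"],2))
    return s,R
def go(pos,yawdeg):
    """print turn and then tool shifts to reach pos, with tool y along yawdeg (mod 180)"""
    s,R=state()
    cur=np.degrees(np.arctan2(R[1,1],R[0,1]));d=(yawdeg-cur+90)%180-90
    # world yaw +d -> turn about tool x (down) = -d
    tr=-np.radians(d);Rn=R@Ro.from_rotvec([tr,0,0]).as_matrix()
    Rv=R; dp=np.array(pos)-s["eef_pos"]
    print('turn rad',round(tr,4),'(alt',round(tr-np.sign(tr)*np.pi,3),') q6',round(s["qpos"][5],3),'shift cm after turn',np.round(Rn.T@dp*100,2),'before',np.round(R.T@dp*100,2))
E
python3 - <<'E'
from st import *
np.set_printoptions(precision=4,suppress=True)
s,R=state();print(R)
print('F',atz('top',(206.7,430),.165))
k=np.load('rack.npy');a=k[2];X=np.array([np.cos(a),np.sin(a)]);Y=np.array([-np.sin(a),np.cos(a)])
P=atz('top',(206.7,430),.165)[:2]-k[:2];print(P@X,P@Y)
print('pot top',atz('top',(196,229),.28))
print('pot lid',tri((196,251),(196,229)))
print('MASS',tri((195,189),(118,236)),'MASSbottom rim',atz('top',(154,236),.3),'BAR',tri((118,269),(130,415)),'NIB',tri((320,90),(125,62)))
for sl in(-.09,0,.09): print(sl,k[:2]+sl*Y,k[:2]+.15*X+sl*Y)
E
```

```text
t 0.7 pos [ 0.2225 -0.6373  0.2314] yawY -70.76 tilt 0.0 op 1.0 F [-0.5  0.9 -0.5] q [-1.38  0.29  1.58  0.    1.28 -0.15]
[[ 0.      0.3295 -0.9441]
 [-0.0001 -0.9441 -0.3295]
 [-1.      0.0001  0.    ]]
F [ 0.5657 -0.3295  0.165 ]
0.14219564960429532 -0.011553591725823431
pot top [0.5835 0.1506 0.28  ]
pot lid (array([0.5854, 0.1524, 0.2559]), np.float64(0.002099092252940701))
MASS (array([0.7913, 0.1436, 0.167 ]), np.float64(0.0014594561142320165)) MASSbottom rim [0.6732 0.1332 0.3   ] BAR (array([ 0.7559, -0.3018,  0.1597]), np.float64(0.004997136308276043)) NIB (array([0.7797, 0.5768, 0.1663]), np.float64(0.0006746019154209873))
-0.09 [ 0.4045 -0.3494] [ 0.5437 -0.4052]
0 [ 0.438  -0.2658] [ 0.5772 -0.3217]
0.09 [ 0.4715 -0.1823] [ 0.6107 -0.2381]
```

```bash
python3 - <<'E'
from ov import *
k=np.load('rack.npy');a=k[2];X=np.array([np.cos(a),np.sin(a)]);Y=np.array([-np.sin(a),np.cos(a)])
for im in("top",):
    ims={"top":mask(cv2.imread('pics/t0.png'))}
    f=fit(ims,k[:2]+.15*X,z0=.085,kinds=('short',),yaws=[a-.15,a,a+.15])[0];print(f,(np.array(f[2:4])-k[:2])@np.array([X,Y]).T)
it=[('short',f[2],f[3],f[4],.085)]
t=overlay(cv2.imread('pics/t0.png'),'top',it);s=overlay(cv2.imread('pics/s0.png'),'scene',it)
cv2.imwrite('pics/o5.png',np.hstack([cv2.resize(t[540:690,1200:1380],None,fx=2,fy=2),cv2.resize(s[320:490,900:1100],(400,300))]))
E
```

```text
(np.float64(0.16189616918563843), 'short', np.float64(0.5720100957891088), np.float64(-0.3335523826407284), np.float64(-0.33411452549348314)) [ 0.14960392 -0.012954  ]
```

View pics/o5.png

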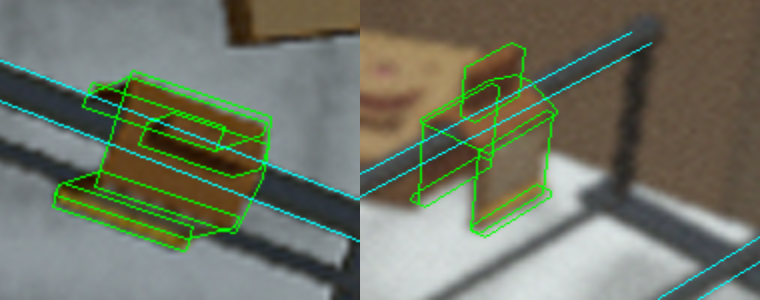

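```bash
python3 -c "
from st import *
go([.572,-.3335,.30],-21.5)"
```

```text
t 0.7 pos [ 0.2225 -0.6373  0.2314] yawY -70.76 tilt 0.0 op 1.0 F [-0.5  0.9 -0.5] q [-1.38  0.29  1.58  0.    1.28 -0.15]
turn rad -0.8597 (alt 2.282 ) q6 -0.15 shift cm after turn [ -6.86  21.39 -41.07] before [ -6.86 -17.16 -43.01]
```

Emit:
{"method": "arm_command", "body": {"increments": [[[-1.14, 0, 0, -0.1433], [-1.14, 0, 0, -0.1433], [-1.14, 0, 0, -0.1433], [-1.14, 0, 0, -0.1433], [-1.14, 0, 0, -0.1433], [-1.14, 0, 0, -0.1433], [0, 2.14, -4.1, 0], [0, 2.14, -4.1, 0], [0, 2.14, -4.1, 0], [0, 2.14, -4.1, 0], [0, 2.14, -4.1, 0], [0, 2.14, -4.1, 0], [0, 2.14, -4.1, 0], [0, 2.14, -4.1, 0], [0, 2.14, -4.1, 0], [0, 2.14, -4.1, 0], [0, 0, 0, 0], [0, 0, 0, 0]]], "grip": 4.5}}

```text
time: 2.95
eef_pos: [0.5716, -0.3344, 0.2996]
tcp_rot: [-0.584, -0.398, 0.585, -0.398]
contact_force: [0.2, 0.1, -1.1]
opening: 0.526
```

```bash
python3 -c "
from st import *
go([.572,-.3335,.165],-21.5)
snap('top','t1',1);snap('scene','s1',1)
a=cv2.imread('pics/t1.png')[130:310,60:500];b=cv2.imread('pics/s1.png')[60:370,180:440]
cv2.imwrite('pics/b1.png',np.vstack([cv2.resize(a,(700,286)),cv2.resize(np.pad(b,((0,0),(0,375),(0,0))),(635,310))[:, :].copy().repeat(1,0)[:, :635] if 0 else np.pad(b,((0,0),(0,440),(0,0)))[:300]]))"
```

```text
t 2.95 pos [ 0.5716 -0.3344  0.2996] yawY -21.48 tilt 0.03 op 0.526 F [ 0.2  0.1 -1.1] q [-0.68  0.22  1.54 -0.    1.39 -0.31]
turn rad 0.0004 (alt -3.141 ) q6 -0.307 shift cm after turn [ 1.346e+01  1.000e-02 -1.000e-01] before [ 1.346e+01  1.000e-02 -1.000e-01]
```

View pics/b1.png

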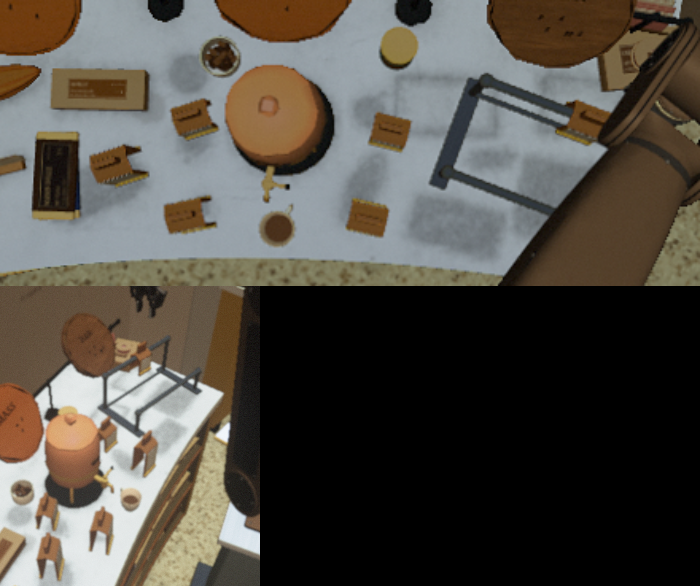

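```bash
python3 -c "
from st import *
print(proj('scene',[.5716,-.3344,.2996]))
b=cv2.imread('pics/s1.png')[40:180,260:400];cv2.imwrite('pics/b2.png',cv2.resize(b,None,fx=4,fy=4))"
```

```text
[[ 89.51036109 324.26946769]]
```

View pics/b2.png

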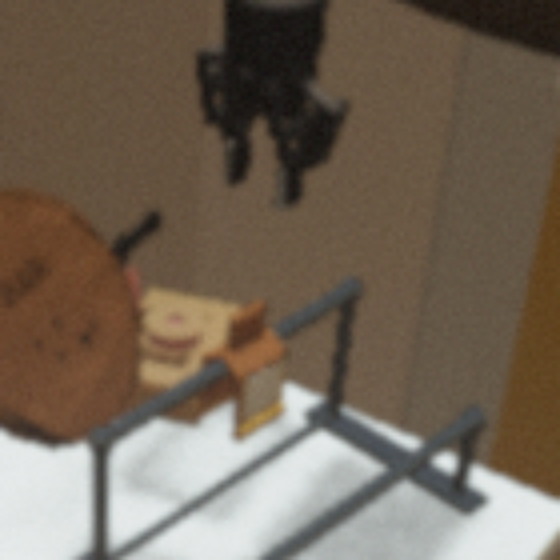

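Emit:
{"method": "arm_command", "body": {"increments": [[[2.7, 0, 0, 0], [2.7, 0, 0, 0], [2.7, 0, 0, 0], [2.7, 0, 0, 0], [2.7, 0, 0, 0], [0, 0, 0, 0], [0, 0, 0, 0]]]}}

```text
time: 3.92
eef_pos: [0.5719, -0.3353, 0.1661]
tcp_rot: [0.585, 0.397, -0.585, 0.398]
contact_force: [0.7, -0.1, 0.8]
opening: 0.525
```

Emit:
{"method": "arm_command", "body": {"increments": [[[0, 0, 0, 0], [0, 0, 0, 0], [0, 0, 0, 0], [0, 0, 0, 0], [0, 0, 0, 0]]], "grip": 0, "grip_force": 40}}

```text
time: 4.55
eef_pos: [0.5718, -0.3345, 0.1664]
tcp_rot: [-0.584, -0.398, 0.585, -0.398]
contact_force: [-3.9, 0.1, 5.8]
opening: 0.107
```

```bash
python3 -c "
from st import *
state();snap('scene','s2',1)
b=cv2.imread('pics/s2.png')[70:190,270:390];cv2.imwrite('pics/b3.png',cv2.resize(b,None,fx=4,fy=4))"
```

```text
t 4.55 pos [ 0.5718 -0.3345  0.1664] yawY -21.48 tilt 0.05 op 0.107 F [-3.9  0.1  5.8] q [-0.68  0.31  1.66 -0.    1.16 -0.31]
```

View pics/b3.png

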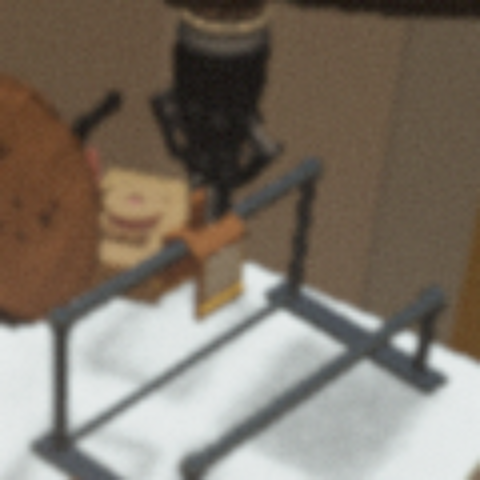

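Emit:
{"method": "arm_command", "body": {"increments": [[[-2.5, 0, 0, 0], [-2.5, 0, 0, 0], [-2.5, 0, 0, 0], [-2.5, 0, 0, 0], [-2, 0, 0, 0], [0, 0, 0, 0]]]}}

```text
time: 5.35
eef_pos: [0.5726, -0.3347, 0.2868]
tcp_rot: [0.585, 0.397, -0.584, 0.399]
contact_force: [-0.2, -0.1, -2.0]
opening: 0.108
```

```bash
python3 -c "
from st import *
go([.4045,-.3494,.2],-21.9);go([.4045,-.3494,.107],-21.9)"
```

```text
t 5.35 pos [ 0.5726 -0.3347  0.2868] yawY -21.49 tilt 0.24 op 0.108 F [-0.2 -0.1 -2. ] q [-0.68  0.22  1.55  0.    1.36 -0.31]
turn rad 0.0072 (alt -3.134 ) q6 -0.307 shift cm after turn [  8.63 -15.08   7.63] before [  8.63 -15.14   7.52]
t 5.35 pos [ 0.5726 -0.3347  0.2868] yawY -21.49 tilt 0.24 op 0.108 F [-0.2 -0.1 -2. ] q [-0.68  0.22  1.55  0.    1.36 -0.31]
turn rad 0.0072 (alt -3.134 ) q6 -0.307 shift cm after turn [ 17.93 -15.12   7.62] before [ 17.93 -15.18   7.51]
```

Emit:
{"method": "arm_command", "body": {"increments": [[[0, -3.02, 1.52, 0.0072], [0, -3.02, 1.52, 0], [0, -3.02, 1.52, 0], [0, -3.02, 1.52, 0], [0, -3.02, 1.52, 0], [2.1, 0, 0, 0], [2.1, 0, 0, 0], [2.1, 0, 0, 0], [2.1, 0, 0, 0], [0, 0, 0, 0], [0, 0, 0, 0]]]}}

```text
time: 6.72
eef_pos: [0.4035, -0.3487, 0.2008]
tcp_rot: [0.586, 0.396, -0.586, 0.396]
contact_force: [0.4, -0.6, -0.5]
opening: 0.11
```

```bash
python3 -c "
from st import *
go([.4045,-.3494,.107],-21.9)"
```

```text
t 6.72 pos [ 0.4035 -0.3487  0.2008] yawY -21.91 tilt 0.0 op 0.11 F [ 0.4 -0.6 -0.5] q [-0.9   0.    1.95  0.    1.19 -0.52]
turn rad -0.0001 (alt 3.141 ) q6 -0.521 shift cm after turn [9.38 0.12 0.03] before [9.38 0.12 0.03]
```

Emit:
{"method": "arm_command", "body": {"increments": [[[2.0, 0.1, 0, 0], [2.0, 0, 0, 0], [2.0, 0, 0, 0], [1.5, 0, 0, 0], [1.0, 0, 0, 0], [0.6, 0, 0, 0], [0, 0, 0, 0], [0, 0, 0, 0]]]}}

```text
time: 7.72
eef_pos: [0.4046, -0.3494, 0.1104]
tcp_rot: [0.586, 0.395, -0.586, 0.396]
contact_force: [0.4, 0.2, -1.5]
opening: 0.108
```

```bash
python3 -c "
from st import *
state();snap('scene','s3',1)
b=cv2.imread('pics/s3.png')[90:220,270:400];cv2.imwrite('pics/b4.png',cv2.resize(b,None,fx=4,fy=4))"
```

```text
t 7.72 pos [ 0.4046 -0.3494  0.1104] yawY -21.91 tilt 0.07 op 0.108 F [ 0.4  0.2 -1.5] q [-0.9   0.11  2.02  0.    1.01 -0.52]
```

View pics/b4.png

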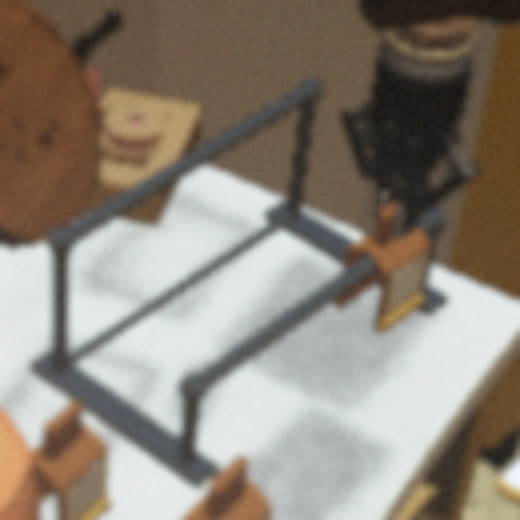

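Emit:
{"method": "arm_command", "body": {"increments": [[[0.2, 0, 0, 0], [0.2, 0, 0, 0], [0.1, 0, 0, 0], [0, 0, 0, 0], [0, 0, 0, 0]]]}}

```text
time: 8.4
eef_pos: [0.4045, -0.3492, 0.1064]
tcp_rot: [-0.586, -0.396, 0.586, -0.396]
contact_force: [-1.9, 2.2, 6.8]
opening: 0.105
```

Emit:
{"method": "arm_command", "body": {"increments": [[[0, 0, 0, 0], [0, 0, 0, 0], [0, 0, 0, 0], [0, 0, 0, 0], [-1.0, 0, 0, 0], [-3, 0, 0, 0], [-4, 0, 0, 0], [-4, 0, 0, 0], [0, 0, 0, 0]]], "grip": 4.0}}

```text
time: 9.52
eef_pos: [0.4059, -0.351, 0.2301]
tcp_rot: [0.586, 0.392, -0.586, 0.399]
contact_force: [0.3, -0.1, 0.3]
opening: 0.467
```

```bash
cat > look.py <<'E'
from ov import *
from st import state
import sys
def look(tag,items,crops):
    ims={}
    for c in("scene","top"): ims[c]=snap(c,f'{c[0]}{tag}',1)
    return ims
def refit(ims,kind,xy,z0=0,yaw=None,cams=("scene","top")):
    m={c:mask(ims[c]) for c in cams}
    return fit(m,xy,z0,kinds=(kind,) if isinstance(kind,str) else kind,yaws=None if yaw is None else [yaw-.2,yaw-.1,yaw,yaw+.1,yaw+.2])[0]
N={'A':('short',.5924,.3007,18.6),'B':('long',.5139,.4229,20),'C':('long',.4305,.3029,14.8),'D':('short',.5675,-.029,-14.8),'E':('long',.4229,.0121,-9.5)}
def refall(ims,names):
    for n in names:
        k,x,y,a=N[n];
        f=refit(ims,k,(x,y),0,np.radians(a));print(n,k,'cost',round(f[0],3),'xy',np.round(f[2:4],4),'yaw',np.degrees(f[4]).round(1))
E
python3 - <<'E'
from look import *
state()
ims=look('4',[],[]);refall(ims,'ABCDE')
b=ims['scene'][80:240,260:420];cv2.imwrite('pics/b5.png',cv2.resize(b,None,fx=3.5,fy=3.5))
E
```

```text
t 9.53 pos [ 0.4059 -0.351   0.2301] yawY -21.9 tilt 0.56 op 0.467 F [ 0.3 -0.1  0.3] q [-0.9  -0.02  1.92  0.    1.23 -0.52]
A short cost 0.436 xy [0.5931 0.3004] yaw 19.7
B long cost 0.469 xy [0.5136 0.4227] yaw 20.9
C long cost 0.458 xy [0.4305 0.3029] yaw 14.8
D short cost 0.665 xy [ 0.5666 -0.0287] yaw -13.3
E long cost 0.42 xy [0.4231 0.0122] yaw -9.7
```

View pics/b5.png

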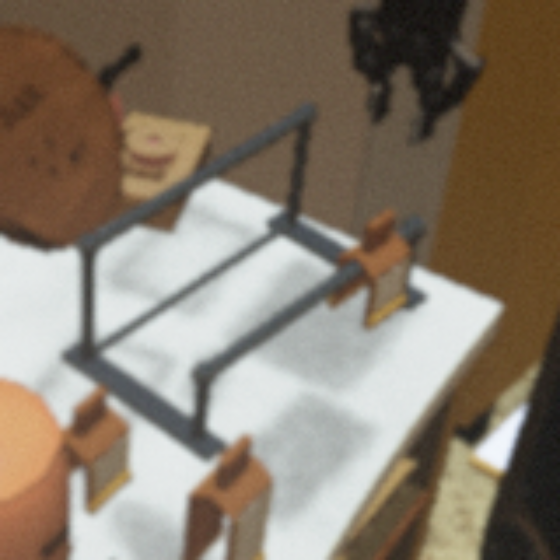

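```bash
python3 -c "
from st import *
go([.424,.0122,.23],-9.7)"
```

```text
t 9.62 pos [ 0.4044 -0.349   0.2253] yawY -21.91 tilt 0.06 op 0.467 F [ 0.4 -0.1 -0.6] q [-0.9  -0.02  1.93  0.    1.23 -0.52]
turn rad -0.2131 (alt 2.929 ) q6 -0.52 shift cm after turn [ -0.5   -4.15 -35.94] before [ -0.5  -11.66 -34.25]
```

Emit:
{"method": "arm_command", "body": {"increments": [[[0, 0, 0, -0.1066], [0, 0, 0, -0.1066], [0, -0.46, -4.0, 0], [0, -0.46, -4.0, 0], [0, -0.46, -4.0, 0], [0, -0.46, -4.0, 0], [0, -0.46, -4.0, 0], [0, -0.46, -4.0, 0], [0, -0.46, -4.0, 0], [0, -0.46, -4.0, 0], [0, -0.46, -3.95, 0], [0, 0, 0, 0], [0, 0, 0, 0]]]}}

```text
time: 11.25
eef_pos: [0.4234, 0.0122, 0.2236]
tcp_rot: [-0.54, -0.457, 0.541, -0.456]
contact_force: [-0.4, -0.3, -1.0]
opening: 0.468
```

```bash
python3 - <<'E'
from look import *
from st import go
go([.424,.0122,.122],-9.7)
ims=look('5',[],[]);refall(ims,'ABCDE')
b=ims['scene'][160:280,280:400];cv2.imwrite('pics/b6.png',cv2.resize(b,None,fx=4,fy=4))
E
```

```text
t 11.25 pos [0.4234 0.0122 0.2236] yawY -9.67 tilt 0.13 op 0.468 F [-0.4 -0.3 -1. ] q [-0.21 -0.29  2.17 -0.    1.27 -0.04]
turn rad 0.0005 (alt -3.141 ) q6 -0.043 shift cm after turn [ 1.015e+01  8.000e-02 -1.000e-02] before [ 1.015e+01  8.000e-02 -1.000e-02]
A short cost 0.442 xy [0.5927 0.3004] yaw 19.5
B long cost 0.465 xy [0.5136 0.4226] yaw 20.8
C long cost 0.457 xy [0.4304 0.3025] yaw 13.6
D short cost 0.654 xy [ 0.5679 -0.0284] yaw -11.1
E long cost 1.105 xy [0.4252 0.0111] yaw -2.4
```

View pics/b6.png

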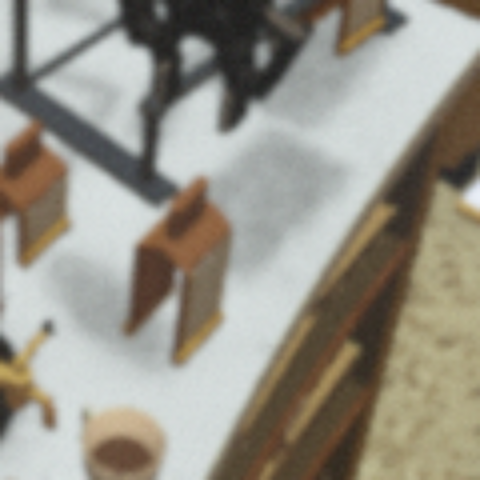

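Emit:
{"method": "arm_command", "body": {"increments": [[[2.0, 0, 0, 0], [2.0, 0, 0, 0], [2.0, 0, 0, 0], [2.0, 0, 0, 0], [2.0, 0, 0, 0], [0, 0, 0, 0], [0, 0, 0, 0]]]}}

```text
time: 12.22
eef_pos: [0.4245, 0.0117, 0.1254]
tcp_rot: [0.541, 0.455, -0.541, 0.456]
contact_force: [1.1, -0.4, 0.3]
opening: 0.469
```

```bash
python3 - <<'E'
from st import *
state();im=snap('scene','s6',1)
b=im[160:280,280:400];cv2.imwrite('pics/b7.png',cv2.resize(b,None,fx=4,fy=4))
E
```

```text
t 12.22 pos [0.4245 0.0117 0.1254] yawY -9.76 tilt 0.05 op 0.469 F [ 1.1 -0.4  0.3] q [-0.21 -0.17  2.26 -0.    1.05 -0.04]
```

View pics/b7.png

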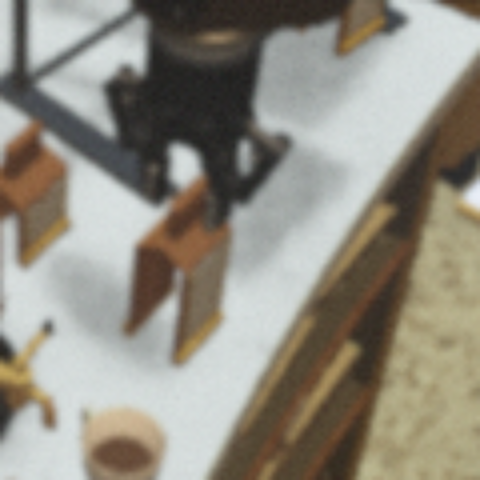

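```bash
python3 - <<'E'
from st import *
for P in([.4245,.0117,.1254],[.4245,.0117,.135],[.4231,.0122,.151]): print((proj('scene',P)-[160,280]+.5)*4)
a=np.radians(-9.7)
for s in(-.02,.02): print((proj('scene',[.4231-np.sin(a)*s,.0122+np.cos(a)*s,.151])-[160,280]+.5)*4)
E
```

```text
[[216.06652676 184.42665942]]
[[206.84290849 185.50854211]]
[[192.29741994 188.961623  ]]
[[175.48214557 203.08217658]]
[[209.43697283 174.56415364]]
```

Emit:
{"method": "arm_command", "body": {"increments": [[[0.3, 0, 0, 0], [0, 0, 0, 0], [0, 0, 0, 0], [0, 0, 0, 0], [0, 0, 0, 0], [0, 0, 0, 0]]], "grip": 0, "grip_force": 50}}

```text
time: 13.02
eef_pos: [0.4242, 0.0123, 0.122]
tcp_rot: [0.54, 0.456, -0.54, 0.456]
contact_force: [-1.0, -1.5, 1.5]
opening: 0.104
```

Emit:
{"method": "arm_command", "body": {"increments": [[[-2.0, 0, 0, 0], [-3.0, 0, 0, 0], [-3.0, 0, 0, 0], [-3.5, 0, 0, 0], [-3.5, 0, 0, 0], [-3.5, 0, 0, 0], [0, 0, 0, 0], [0, 0, 0, 0]]]}}

```text
time: 14.02
eef_pos: [0.4232, 0.0126, 0.3045]
tcp_rot: [-0.54, -0.457, 0.541, -0.455]
contact_force: [0.3, 0.0, -2.3]
opening: 0.103
```

```bash
python3 - <<'E'
from look import *
from st import go
go([.5437,-.4052,.30],-21.9)
ims=look('7',[],[])
cv2.imwrite('pics/b8.png',np.hstack([cv2.resize(ims['scene'][60:260,260:420],None,fx=2.5,fy=2.5),cv2.resize(ims['top'][150:350,230:390],None,fx=2.5,fy=2.5)]))
E
```

```text
t 14.03 pos [0.4232 0.0126 0.3045] yawY -9.69 tilt 0.19 op 0.103 F [ 0.3  0.  -2.3] q [-0.21 -0.35  2.06  0.    1.43 -0.04]
turn rad 0.2131 (alt -2.929 ) q6 -0.042 shift cm after turn [ 0.37 26.76 34.27] before [ 0.37 18.91 39.15]
```

View pics/b8.png

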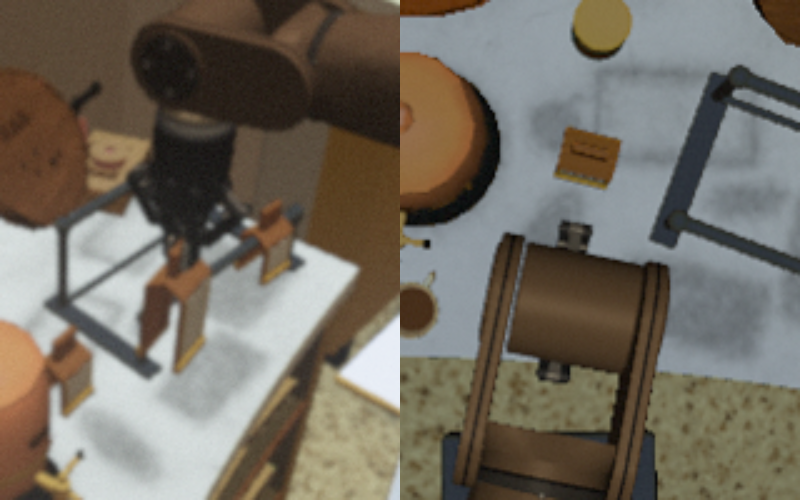

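Emit:
{"method": "arm_command", "body": {"increments": [[[-1.0, 0, 0, 0.1066], [-1.0, 0, 0, 0.1066], [0, 2.676, 3.427, 0], [0, 2.676, 3.427, 0], [0, 2.676, 3.427, 0], [0, 2.676, 3.427, 0], [0, 2.676, 3.427, 0], [0, 2.676, 3.427, 0], [0, 2.676, 3.427, 0], [0, 2.676, 3.427, 0], [0, 2.676, 3.427, 0], [0, 2.676, 3.427, 0], [0, 0, 0, 0], [0, 0, 0, 0], [0, 0, 0, 0]]]}}

```text
time: 16.0
eef_pos: [0.5444, -0.4042, 0.3264]
tcp_rot: [0.586, 0.397, -0.586, 0.396]
contact_force: [-0.5, 1.0, -1.3]
opening: 0.103
```

```bash
python3 - <<'E'
from look import *
from st import go
go([.5437,-.4052,.17],-21.9)
ims=look('8',[],[])
cv2.imwrite('pics/b9.png',cv2.resize(ims['scene'][40:200,260:420],None,fx=3.5,fy=3.5))
E
```

```text
t 16.0 pos [ 0.5444 -0.4042  0.3264] yawY -21.85 tilt 0.06 op 0.103 F [-0.5  1.  -1.3] q [-0.79  0.24  1.46  0.    1.44 -0.41]
turn rad 0.0008 (alt -3.141 ) q6 -0.407 shift cm after turn [ 1.563e+01 -1.000e-02  1.200e-01] before [ 1.563e+01 -1.000e-02  1.200e-01]
```

View pics/b9.png

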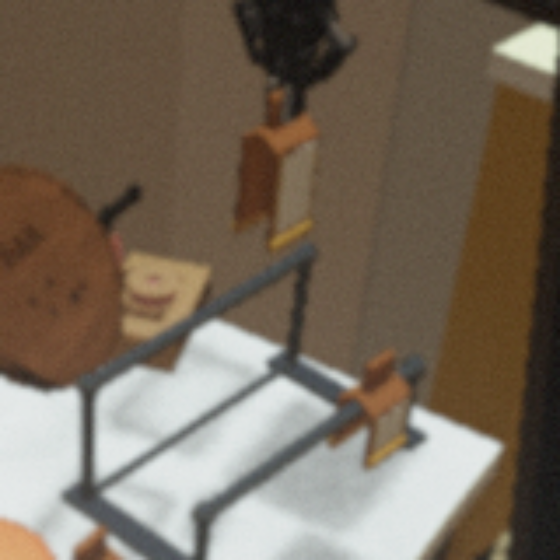

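Emit:
{"method": "arm_command", "body": {"increments": [[[2.5, 0, 0, 0], [2.5, 0, 0, 0], [2.5, 0, 0, 0], [2.0, 0, 0, 0], [2.0, 0, 0, 0], [2.0, 0, 0, 0], [1.3, 0, 0, 0], [0.5, 0, 0, 0], [0.2, 0, 0, 0], [0.2, 0, 0, 0], [0, 0, 0, 0], [0, 0, 0, 0]]]}}

```text
time: 17.6
eef_pos: [0.5446, -0.4056, 0.1702]
tcp_rot: [0.586, 0.396, -0.586, 0.396]
contact_force: [0.8, -0.3, -1.8]
opening: 0.105
```

```bash
python3 - <<'E'
from look import *
state()
ims=look('9',[],[])
cv2.imwrite('pics/b10.png',cv2.resize(ims['scene'][70:190,290:410],None,fx=4,fy=4))
E
```

```text
t 17.6 pos [ 0.5446 -0.4056  0.1702] yawY -21.91 tilt 0.04 op 0.105 F [ 0.8 -0.3 -1.8] q [-0.79  0.35  1.62  0.    1.18 -0.41]
```

View pics/b10.png

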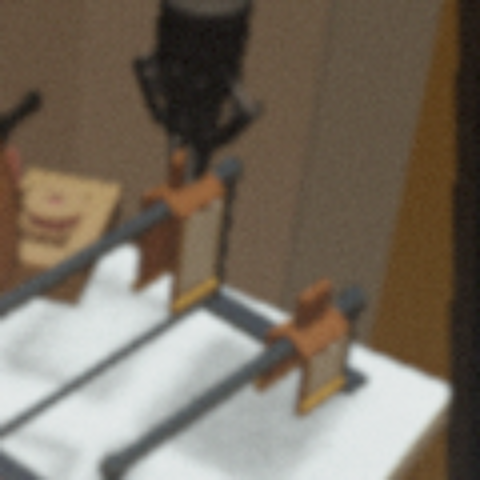

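Emit:
{"method": "arm_command", "body": {"increments": [[[0.2, 0, 0, 0], [0.2, 0, 0, 0], [0, 0, 0, 0], [0, 0, 0, 0]]]}}

```text
time: 18.2
eef_pos: [0.5446, -0.4057, 0.1678]
tcp_rot: [0.586, 0.396, -0.586, 0.396]
contact_force: [-2.6, 1.5, 6.3]
opening: 0.108
```

Emit:
{"method": "arm_command", "body": {"increments": [[[0, 0, 0, 0], [0, 0, 0, 0], [0, 0, 0, 0], [0, 0, 0, 0], [-1.0, 0, 0, 0], [-3, 0, 0, 0], [-4, 0, 0, 0], [-4, 0, 0, 0], [0, 0, 0, 0], [0, 0, 0, 0]]], "grip": 4.0}}

```text
time: 19.45
eef_pos: [0.5443, -0.4053, 0.2856]
tcp_rot: [-0.586, -0.396, 0.586, -0.396]
contact_force: [-0.3, 0.0, -0.4]
opening: 0.469
```

```bash
python3 - <<'E'
from look import *
from st import go
ims=look('10',[],[]);refall(ims,'ABCD')
go([.567,-.0285,.28],-13.5)
cv2.imwrite('pics/b11.png',cv2.resize(ims['scene'][70:190,290:410],None,fx=4,fy=4))
E
```

```text
A short cost 0.439 xy [0.5926 0.2999] yaw 18.1
B long cost 0.46 xy [0.5136 0.4226] yaw 20.8
C long cost 0.45 xy [0.4303 0.3029] yaw 15.2
D short cost 0.674 xy [ 0.5669 -0.0293] yaw -12.9
t 19.55 pos [ 0.5439 -0.4049  0.2837] yawY -21.91 tilt 0.18 op 0.47 F [-0.3  0.6 -0.4] q [-0.79  0.26  1.51 -0.    1.37 -0.41]
turn rad -0.1468 (alt 2.995 ) q6 -0.407 shift cm after turn [  0.45  -6.54 -37.14] before [  0.45 -11.9  -35.79]
```

View pics/b11.png

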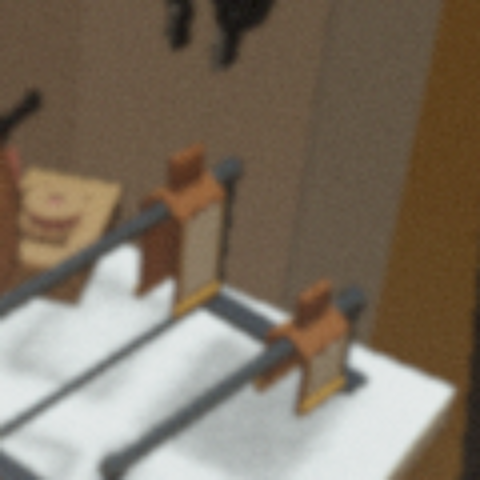

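Emit:
{"method": "arm_command", "body": {"increments": [[[0, 0, 0, -0.0734], [0, 0, 0, -0.0734], [0, -0.654, -3.67, 0], [0, -0.654, -3.67, 0], [0, -0.654, -3.67, 0], [0, -0.654, -3.67, 0], [0, -0.654, -3.67, 0], [0, -0.654, -3.67, 0], [0, -0.654, -3.67, 0], [0, -0.654, -3.67, 0], [0, -0.654, -3.67, 0], [0, -0.654, -3.67, 0], [0, 0, 0, 0], [0, 0, 0, 0]]]}}

```text
time: 21.3
eef_pos: [0.5661, -0.0337, 0.2846]
tcp_rot: [-0.555, -0.438, 0.556, -0.437]
contact_force: [-0.4, 1.0, 0.6]
opening: 0.47
```

```bash
python3 - <<'E'
from look import *
from st import go
ims=look('11',[],[])
go([.567,-.033,.082],-13)
cv2.imwrite('pics/b12.png',np.hstack([cv2.resize(ims['scene'][60:260,220:380],None,fx=2.5,fy=2.5),cv2.resize(ims['top'][150:350,200:360],None,fx=2.5,fy=2.5)]))
E
```

```text
t 21.4 pos [ 0.5663 -0.0343  0.2851] yawY -13.57 tilt 0.06 op 0.467 F [ 1.  -0.2  1. ] q [-0.24  0.01  1.79 -0.    1.34 -0.  ]
turn rad -0.01 (alt 3.132 ) q6 -0.002 shift cm after turn [20.31  0.06 -0.15] before [20.31  0.06 -0.15]
```

View pics/b12.png

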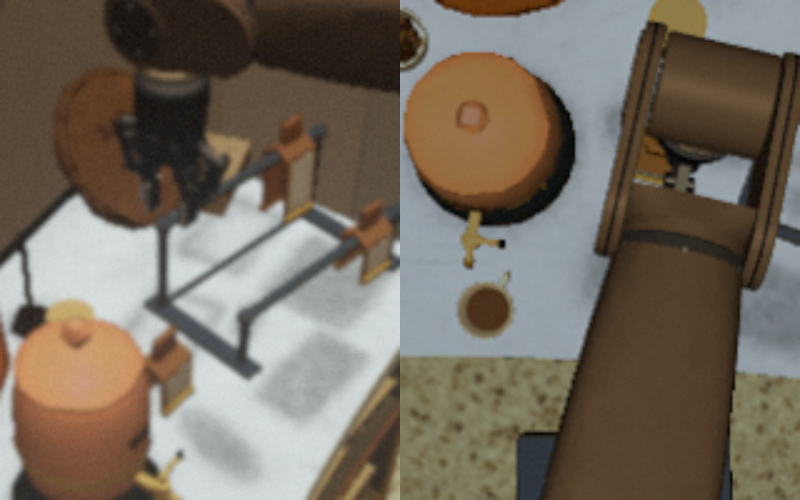

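```bash
python3 - <<'E'
from h import *
for z in(.35,.45,.55): print(z,atz('top',(166,296),z),atz('top',(230,281),z))
print(atz('scene',(63,273),.45), proj('scene',[.566,-.034,.285]),proj('scene',[.566,-.034,.36]),proj('scene',[.566,-.034,.45]))
E
```

```text
0.35 [0.63628566 0.00478101 0.35      ] [0.50359998 0.03755931 0.35      ]
0.45 [0.61839818 0.00900065 0.45      ] [0.49852701 0.03861329 0.45      ]
0.55 [0.60051071 0.01322029 0.55      ] [0.49345404 0.03966727 0.55      ]
[ 0.66897925 -0.16276977  0.45      ] [[147.03593437 287.56079658]] [[124.32431496 287.9628155 ]] [[ 94.11140447 288.49145664]]
```

Emit:
{"method": "arm_command", "body": {"increments": [[[3, 0, 0, -0.01], [3, 0, -0.1, 0], [3, 0, 0, 0], [3, 0, 0, 0], [2.5, 0, 0, 0], [2.2, 0, 0, 0], [2, 0, 0, 0], [1.6, 0, 0, 0], [0, 0, 0, 0], [0, 0, 0, 0]]]}}

```text
time: 22.65
eef_pos: [0.5674, -0.0326, 0.0835]
tcp_rot: [0.553, 0.44, -0.553, 0.441]
contact_force: [0.5, 0.6, -0.5]
opening: 0.467
```

```bash
python3 - <<'E'
from look import *
state()
ims=look('12',[],[])
cv2.imwrite('pics/b13.png',cv2.resize(ims['scene'][130:250,230:350],None,fx=4,fy=4))
E
```

```text
t 22.65 pos [ 0.5674 -0.0326  0.0835] yawY -12.93 tilt 0.08 op 0.467 F [ 0.5  0.6 -0.5] q [-0.24  0.22  1.95 -0.    0.97 -0.01]
```

View pics/b13.png

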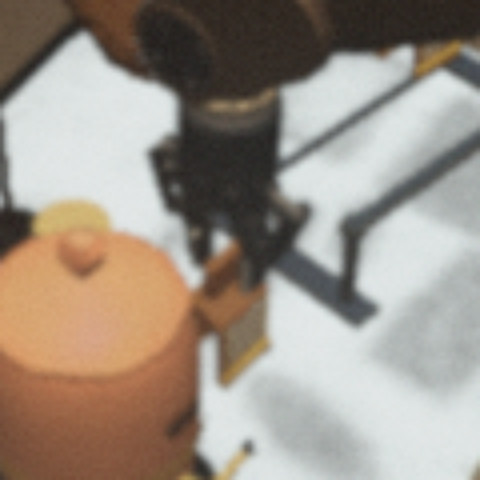

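Emit:
{"method": "arm_command", "body": {"increments": [[[0.15, 0, -0.3, 0], [0, 0, 0, 0], [0, 0, 0, 0], [0, 0, 0, 0], [0, 0, 0, 0], [0, 0, 0, 0]]], "grip": 0}}

```text
time: 23.5
eef_pos: [0.5678, -0.0294, 0.0817]
tcp_rot: [0.553, 0.44, -0.553, 0.441]
contact_force: [-0.0, 1.6, 3.9]
opening: 0.104
```

Emit:
{"method": "arm_command", "body": {"increments": [[[-2.0, 0, 0, 0], [-3.0, 0, 0, 0], [-3.0, 0, 0, 0], [-3.5, 0, 0, 0], [-3.5, 0, 0, 0], [0, 0, 0, 0], [0, 0, 0, 0]]]}}

```text
time: 24.38
eef_pos: [0.5663, -0.0294, 0.2297]
tcp_rot: [-0.552, -0.441, 0.554, -0.44]
contact_force: [-0.1, -0.6, -1.9]
opening: 0.105
```

```bash
python3 - <<'E'
from look import *
from st import go
go([.438,-.2658,.20],-21.9)
ims=look('13',[],[])
cv2.imwrite('pics/b14.png',cv2.resize(ims['scene'][80:240,230:390],None,fx=3,fy=3))
E
```

```text
t 24.38 pos [ 0.5663 -0.0294  0.2297] yawY -12.93 tilt 0.15 op 0.105 F [-0.1 -0.6 -1.9] q [-0.23  0.05  1.85 -0.    1.25 -0.  ]
turn rad 0.1566 (alt -2.985 ) q6 -0.005 shift cm after turn [ 3.   -3.08 26.72] before [ 3.   -7.21 25.91]
```

View pics/b14.png

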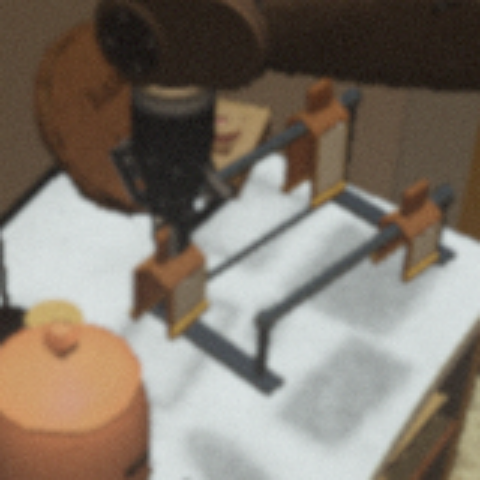

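Emit:
{"method": "arm_command", "body": {"increments": [[[0, 0, 0, 0.0783], [0, 0, 0, 0.0783], [0, -0.385, 3.34, 0], [0, -0.385, 3.34, 0], [0, -0.385, 3.34, 0], [0, -0.385, 3.34, 0], [0, -0.385, 3.34, 0], [0, -0.385, 3.34, 0], [0, -0.385, 3.34, 0], [0, -0.385, 3.34, 0], [1, 0, 0, 0], [1, 0, 0, 0], [0, 0, 0, 0], [0, 0, 0, 0]]]}}

```text
time: 26.22
eef_pos: [0.4395, -0.2651, 0.211]
tcp_rot: [-0.586, -0.397, 0.586, -0.396]
contact_force: [0.1, 0.4, -2.3]
opening: 0.108
```

```bash
python3 - <<'E'
from look import *
from st import go
go([.438,-.2658,.11],-21.9)
ims=look('14',[],[])
cv2.imwrite('pics/b15.png',cv2.resize(ims['scene'][80:220,270:410],None,fx=3.5,fy=3.5))
E
```

```text
t 26.23 pos [ 0.4395 -0.2651  0.211 ] yawY -21.82 tilt 0.03 op 0.108 F [ 0.1  0.4 -2.3] q [-0.74 -0.06  1.99  0.    1.21 -0.36]
turn rad 0.0014 (alt -3.14 ) q6 -0.36 shift cm after turn [10.1  -0.11  0.12] before [10.1  -0.11  0.12]
```

View pics/b15.png

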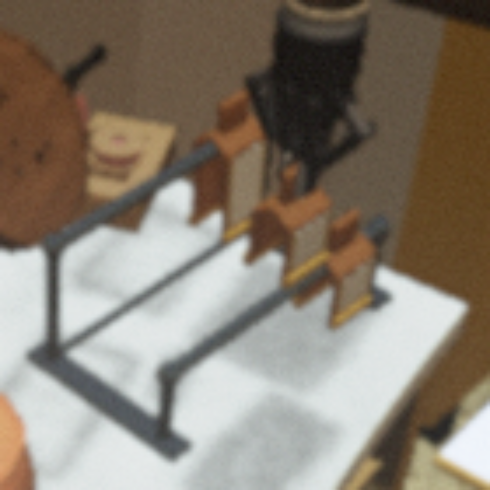

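Emit:
{"method": "arm_command", "body": {"increments": [[[2.5, -0.1, 0.1, 0], [2.5, 0, 0, 0], [2, 0, 0, 0], [1.5, 0, 0, 0], [1.0, 0, 0, 0], [0.5, 0, 0, 0], [0.3, 0, 0, 0], [0.2, 0, 0, 0], [0, 0, 0, 0], [0, 0, 0, 0]]]}}

```text
time: 27.58
eef_pos: [0.4382, -0.2668, 0.1075]
tcp_rot: [0.586, 0.396, -0.586, 0.396]
contact_force: [-2.7, 2.5, 5.6]
opening: 0.111
```

```bash
python3 - <<'E'
from look import *
state()
ims=look('15',[],[])
cv2.imwrite('pics/b16.png',cv2.resize(ims['scene'][80:220,270:410],None,fx=3.5,fy=3.5))
E
```

```text
t 27.57 pos [ 0.4382 -0.2668  0.1075] yawY -21.89 tilt 0.05 op 0.111 F [-2.7  2.5  5.6] q [-0.74  0.07  2.07 -0.    1.   -0.36]
```

View pics/b16.png

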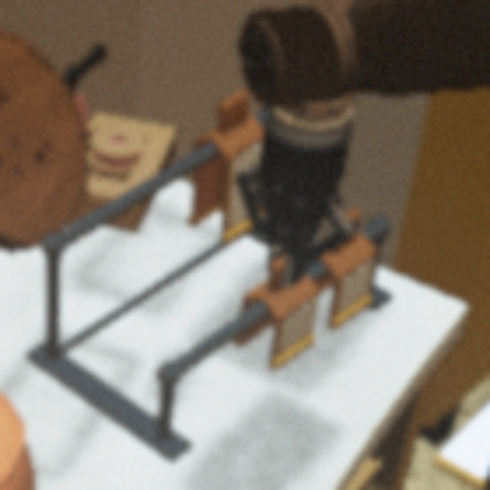

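Emit:
{"method": "arm_command", "body": {"increments": [[[0, 0, 0, 0], [0, 0, 0, 0], [0, 0, 0, 0], [0, 0, 0, 0], [-1.0, 0, 0, 0], [-3, 0, 0, 0], [-4, 0, 0, 0], [-5, 0, 0, 0], [-5, 0, 0, 0], [0, 0, 0, 0], [0, 0, 0, 0]]], "grip": 4.0}}

```text
time: 29.05
eef_pos: [0.4377, -0.2663, 0.2863]
tcp_rot: [0.586, 0.396, -0.586, 0.396]
contact_force: [1.0, -0.5, -1.3]
opening: 0.464
```

```bash
python3 - <<'E'
from look import *
from st import go
ims=look('16',[],[]);refall(ims,'ABC')
go([.4305,.3,.28],15)
cv2.imwrite('pics/b17.png',cv2.resize(ims['scene'][60:220,270:410],None,fx=3.5,fy=3.5))
E
```

```text
A short cost 0.43 xy [0.5927 0.3004] yaw 19.2
B long cost 0.46 xy [0.5138 0.4229] yaw 20.1
C long cost 0.45 xy [0.4303 0.3029] yaw 15.2
t 29.15 pos [ 0.4372 -0.2658  0.2845] yawY -21.9 tilt 0.18 op 0.475 F [-1.   0.1 -0.8] q [-0.74 -0.12  1.91  0.    1.35 -0.36]
turn rad -0.644 (alt 2.498 ) q6 -0.363 shift cm after turn [  0.57  14.   -54.83] before [  0.57 -21.73 -52.25]
```

View pics/b17.png

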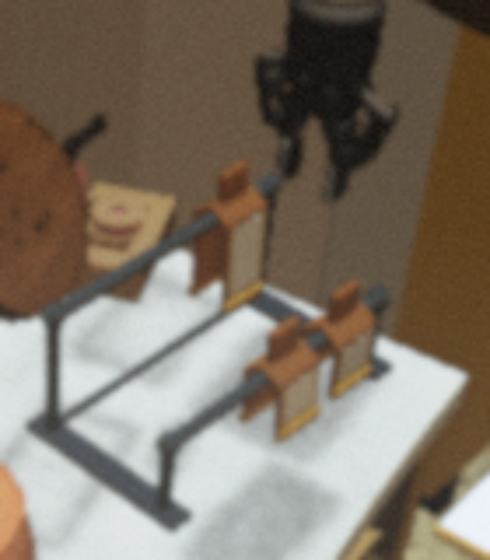

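Emit:
{"method": "arm_command", "body": {"increments": [[[-0.4, 0, 0, -0.1288], [-0.4, 0, 0, -0.1288], [-0.4, 0, 0, -0.1288], [-0.4, 0, 0, -0.1288], [0, 0, 0, -0.1288], [0, 1.0, -3.916, 0], [0, 1.0, -3.916, 0], [0, 1.0, -3.916, 0], [0, 1.0, -3.916, 0], [0, 1.0, -3.916, 0], [0, 1.0, -3.916, 0], [0, 1.0, -3.916, 0], [0, 1.0, -3.916, 0], [0, 1.0, -3.916, 0], [0, 1.0, -3.916, 0], [0, 1.0, -3.916, 0], [0, 1.0, -3.916, 0], [0, 1.0, -3.916, 0], [0, 1.0, -3.916, 0], [0, 0, 0, 0]]]}}

```text
time: 31.65
eef_pos: [0.4301, 0.301, 0.3]
tcp_rot: [0.428, 0.563, -0.431, 0.561]
contact_force: [-0.9, -0.2, 0.1]
opening: 0.465
```

```bash
python3 - <<'E'
from look import *
from st import go
ims=look('17',[],[]);refall(ims,'ABC')
go([.4305,.3025,.122],15.2)
cv2.imwrite('pics/b18.png',np.hstack([cv2.resize(ims['scene'][180:380,180:340],None,fx=2.5,fy=2.5),cv2.resize(ims['top'][150:350,100:260],None,fx=2.5,fy=2.5)]))
E
```

```text
A short cost 0.436 xy [0.5926 0.3004] yaw 19.3
B long cost 0.685 xy [0.513  0.4236] yaw 20.5
C long cost 0.576 xy [0.4302 0.3031] yaw 13.9
t 31.75 pos [0.4306 0.2992 0.3005] yawY 15.05 tilt 0.19 op 0.47 F [0.5 0.2 1.1] q [ 0.41 -0.1   1.86 -0.    1.38  0.15]
turn rad -0.0026 (alt 3.139 ) q6 0.151 shift cm after turn [17.85  0.14 -0.34] before [17.85  0.14 -0.34]
```

View pics/b18.png

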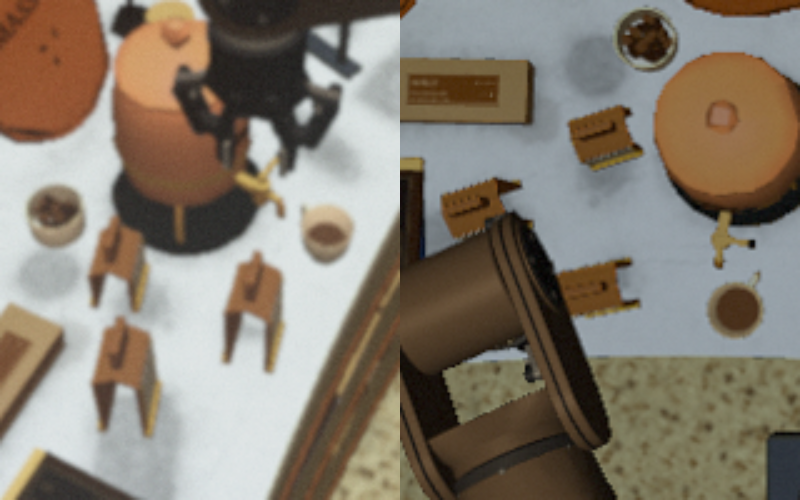

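Emit:
{"method": "arm_command", "body": {"increments": [[[3, 0.1, -0.3, 0], [3, 0, 0, 0], [3, 0, 0, 0], [2.8, 0, 0, 0], [2, 0, 0, 0], [2, 0, 0, 0], [2, 0, 0, 0], [0, 0, 0, 0], [0, 0, 0, 0]]]}}

```text
time: 32.88
eef_pos: [0.4319, 0.302, 0.1248]
tcp_rot: [0.431, 0.561, -0.431, 0.561]
contact_force: [0.2, 0.2, -0.2]
opening: 0.467
```

```bash
python3 - <<'E'
from look import *
state()
ims=look('18',[],[])
cv2.imwrite('pics/b19.png',cv2.resize(ims['scene'][230:350,220:340],None,fx=4,fy=4))
E
```

```text
t 32.88 pos [0.4319 0.302  0.1248] yawY 14.94 tilt 0.04 op 0.467 F [ 0.2  0.2 -0.2] q [ 0.42  0.08  2.03 -0.    1.04  0.16]
```

View pics/b19.png

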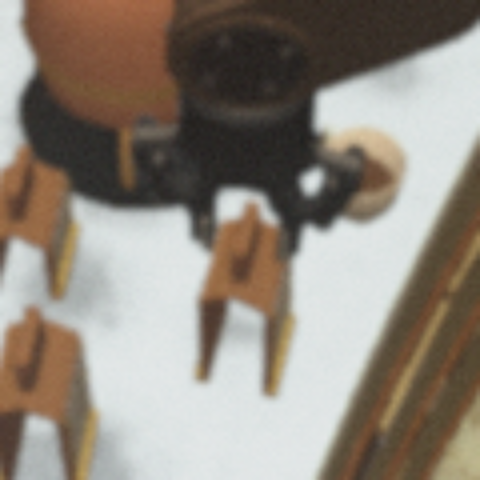

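Emit:
{"method": "arm_command", "body": {"increments": [[[0.2, 0, 0, 0], [0, 0, 0, 0], [0, 0, 0, 0], [0, 0, 0, 0], [0, 0, 0, 0], [0, 0, 0, 0], [-2, 0, 0, 0], [-3, 0, 0, 0], [-4, 0, 0, 0], [-4, 0, 0, 0], [-4, 0, 0, 0], [-4, 0, 0, 0], [-4, 0, 0, 0], [-4, 0, 0, 0], [-1.4, 0, 0, 0], [0, 0, 0, 0], [0, 0, 0, 0]]], "grip": 0}}

```text
time: 35.1
eef_pos: [0.4309, 0.3022, 0.4234]
tcp_rot: [0.429, 0.562, -0.432, 0.56]
contact_force: [0.3, -0.2, -2.6]
opening: 0.111
```

```bash
python3 - <<'E'
from look import *
from st import go
ims=look('19',[],[]);refall(ims,'AB')
go([.5772,-.3217,.42],-21.9)
cv2.imwrite('pics/b20.png',np.hstack([cv2.resize(ims['scene'][80:320,180:400],None,fx=2,fy=2),cv2.resize(ims['top'][110:350,100:260],None,fx=2,fy=2)]))
E
```

```text
A short cost 0.437 xy [0.593  0.3001] yaw 18.9
B long cost 0.716 xy [0.5132 0.4244] yaw 22.0
t 35.2 pos [0.4309 0.3023 0.4237] yawY 15.0 tilt 0.24 op 0.108 F [ 0.1 -0.7 -1.6] q [ 0.42 -0.12  1.67 -0.    1.6   0.16]
turn rad 0.644 (alt -2.498 ) q6 0.157 shift cm after turn [ 0.42 36.85 52.44] before [ 0.42 -2.02 64.06]
```

View pics/b20.png

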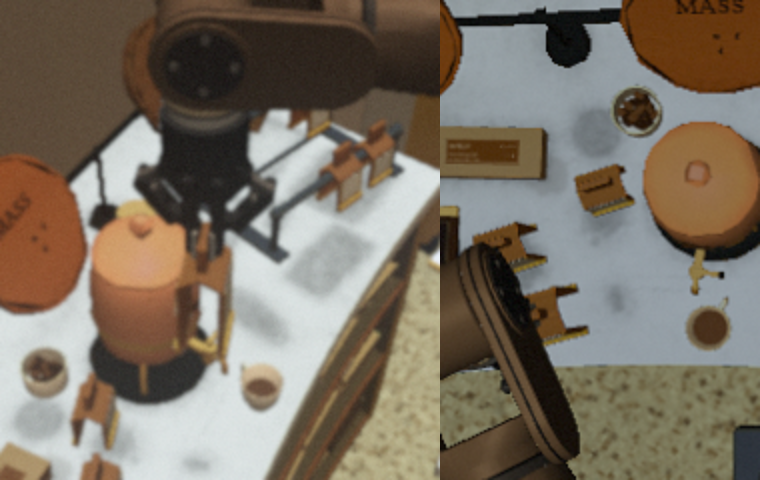

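Emit:
{"method": "arm_command", "body": {"increments": [[[0, 0, 0, 0.1288], [0, 0, 0, 0.1288], [0, 0, 0, 0.1288], [0, 0, 0, 0.1288], [0, 0, 0, 0.1288], [0, 2.632, 3.746, 0], [0, 2.632, 3.746, 0], [0, 2.632, 3.746, 0], [0, 2.632, 3.746, 0], [0, 2.632, 3.746, 0], [0, 2.632, 3.746, 0], [0, 2.632, 3.746, 0], [0, 2.632, 3.746, 0], [0, 2.632, 3.746, 0], [0, 2.632, 3.746, 0], [0, 2.632, 3.746, 0], [0, 2.632, 3.746, 0], [0, 2.632, 3.746, 0], [0, 2.632, 3.746, 0], [0, 0, 0, 0]]]}}

```text
time: 37.7
eef_pos: [0.5773, -0.3245, 0.4225]
tcp_rot: [-0.586, -0.396, 0.587, -0.393]
contact_force: [-0.0, 0.6, -1.4]
opening: 0.105
```

Emit:
{"method": "arm_command", "body": {"increments": [[[2.5, 0, 0, 0], [2.5, 0, 0, 0], [2.5, 0, 0, 0], [2.0, 0, 0, 0], [0, 0, 0, 0], [0, 0, 0, 0]]]}}

```text
time: 38.45
eef_pos: [0.578, -0.3215, 0.3324]
tcp_rot: [0.586, 0.395, -0.586, 0.397]
contact_force: [-0.1, -0.6, -1.0]
opening: 0.105
```

```bash
python3 - <<'E'
from look import *
from st import go
ims=look('20',[],[])
go([.5772,-.3217,.17],-21.9)
cv2.imwrite('pics/b21.png',cv2.resize(ims['scene'][50:210,270:410],None,fx=3.5,fy=3.5))
E
```

```text
t 38.55 pos [ 0.5782 -0.3218  0.3331] yawY -21.89 tilt 0.17 op 0.109 F [ 0.3 -0.5 -1.5] q [-0.66  0.2   1.5   0.    1.44 -0.28]
turn rad 0.0001 (alt -3.141 ) q6 -0.279 shift cm after turn [16.31 -0.14  0.02] before [16.31 -0.14  0.02]
```

View pics/b21.png

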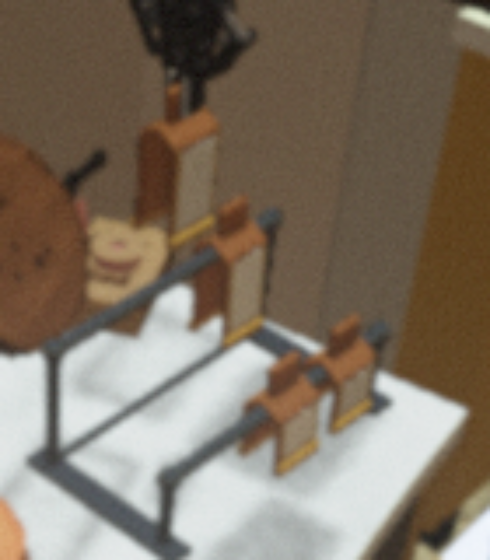

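Emit:
{"method": "arm_command", "body": {"increments": [[[2.5, -0.1, 0, 0], [2.5, 0, 0, 0], [2.5, 0, 0, 0], [2.5, 0, 0, 0], [2.0, 0, 0, 0], [2.0, 0, 0, 0], [1.3, 0, 0, 0], [0.5, 0, 0, 0], [0.4, 0, 0, 0], [0.3, 0, 0, 0], [0, 0, 0, 0], [0, 0, 0, 0]]]}}

```text
time: 40.05
eef_pos: [0.5772, -0.3215, 0.1682]
tcp_rot: [0.586, 0.395, -0.586, 0.397]
contact_force: [-2.4, 2.5, 5.9]
opening: 0.109
```

```bash
python3 - <<'E'
from look import *
state()
ims=look('21',[],[])
cv2.imwrite('pics/b22.png',cv2.resize(ims['scene'][70:210,270:410],None,fx=3.5,fy=3.5))
E
```

```text
t 40.05 pos [ 0.5772 -0.3215  0.1682] yawY -21.89 tilt 0.1 op 0.109 F [-2.4  2.5  5.9] q [-0.66  0.31  1.67 -0.    1.16 -0.28]
```

View pics/b22.png

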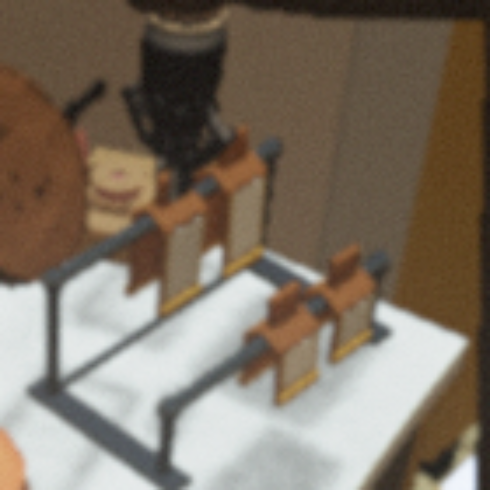

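Seated on the high bar. Release and rise high.

Emit:
{"method": "arm_command", "body": {"increments": [[[0, 0, 0, 0], [0, 0, 0, 0], [0, 0, 0, 0], [0, 0, 0, 0], [-1.0, 0, 0, 0], [-3, 0, 0, 0], [-4, 0, 0, 0], [-4, 0, 0, 0], [-4, 0, 0, 0], [-2, 0, 0, 0], [0, 0, 0, 0], [0, 0, 0, 0]]], "grip": 4.0}}

```text
time: 41.65
eef_pos: [0.5762, -0.3207, 0.3438]
tcp_rot: [-0.585, -0.397, 0.586, -0.395]
contact_force: [0.2, -0.5, 0.4]
opening: 0.471
```

```bash
python3 - <<'E'
from look import *
from st import go
ims=look('22',[],[]);refall(ims,'AB')
go([.5137,.4225,.38],20.2)
cv2.imwrite('pics/b23.png',np.hstack([cv2.resize(ims['scene'][70:210,270:410],None,fx=2.8,fy=2.8),cv2.resize(ims['scene'][240:380,180:320],None,fx=2.8,fy=2.8)]))
E
```

```text
A short cost 0.435 xy [0.5929 0.3001] yaw 18.8
B long cost 0.472 xy [0.5135 0.4227] yaw 20.9
t 41.75 pos [ 0.5762 -0.3207  0.3433] yawY -21.9 tilt 0.26 op 0.466 F [ 0.1 -0.1 -1.6] q [-0.66  0.19  1.48 -0.    1.47 -0.28]
turn rad -0.7348 (alt 2.407 ) q6 -0.279 shift cm after turn [ -3.44  19.79 -71.92] before [ -3.44 -33.53 -66.63]
```

View pics/b23.png

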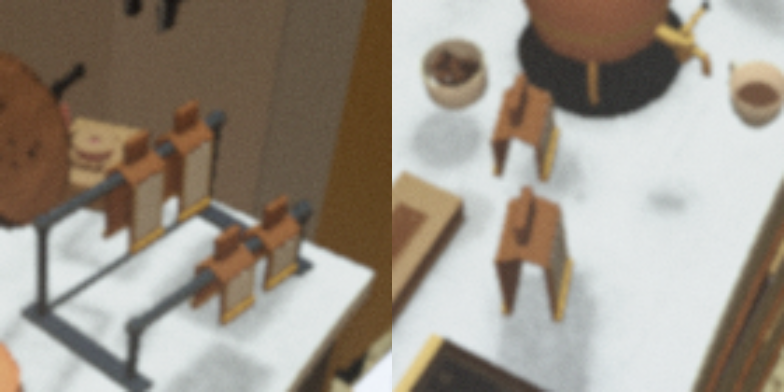

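Emit:
{"method": "arm_command", "body": {"increments": [[[-0.69, 0, 0, -0.147], [-0.69, 0, 0, -0.147], [-0.69, 0, 0, -0.147], [-0.69, 0, 0, -0.147], [-0.69, 0, 0, -0.147], [0, 1.319, -4.795, 0], [0, 1.319, -4.795, 0], [0, 1.319, -4.795, 0], [0, 1.319, -4.795, 0], [0, 1.319, -4.795, 0], [0, 1.319, -4.795, 0], [0, 1.319, -4.795, 0], [0, 1.319, -4.795, 0], [0, 1.319, -4.795, 0], [0, 1.319, -4.795, 0], [0, 1.319, -4.795, 0], [0, 1.319, -4.795, 0], [0, 1.319, -4.795, 0], [0, 1.319, -4.795, 0], [0, 1.319, -4.795, 0]]]}}

```text
time: 44.25
eef_pos: [0.5133, 0.4236, 0.3787]
tcp_rot: [0.404, 0.58, -0.405, 0.58]
contact_force: [0.6, 0.0, 1.3]
opening: 0.466
```

Emit:
{"method": "arm_command", "body": {"increments": [[[3.0, 0, 0, 0], [3.0, 0, 0, 0], [3.0, 0, 0, 0], [3.0, 0, 0, 0], [0, 0, 0, 0], [0, 0, 0, 0]]]}}

```text
time: 45.0
eef_pos: [0.5142, 0.4223, 0.2613]
tcp_rot: [0.405, 0.58, -0.404, 0.58]
contact_force: [0.7, 0.4, 1.3]
opening: 0.47
```

```bash
python3 - <<'E'
from look import *
from st import go
ims=look('23',[],[]);refall(ims,'AB')
go([.5137,.4225,.122],20.3)
cv2.imwrite('pics/b24.png',np.hstack([cv2.resize(ims['scene'][240:380,160:300],None,fx=2.8,fy=2.8),cv2.resize(ims['top'][130:330,60:200],None,fx=2.8,fy=1.96)]))
E
```

```text
A short cost 0.664 xy [0.5932 0.3011] yaw 19.8
B long cost 0.482 xy [0.5148 0.4217] yaw 20.8
t 45.1 pos [0.5147 0.4226 0.2628] yawY 20.21 tilt 0.18 op 0.465 F [ 0.3  0.6 -0.3] q [ 0.54  0.24  1.57 -0.    1.32  0.18]
turn rad -0.0016 (alt 3.14 ) q6 0.183 shift cm after turn [14.08 -0.13 -0.02] before [14.08 -0.13 -0.02]
```

View pics/b24.png

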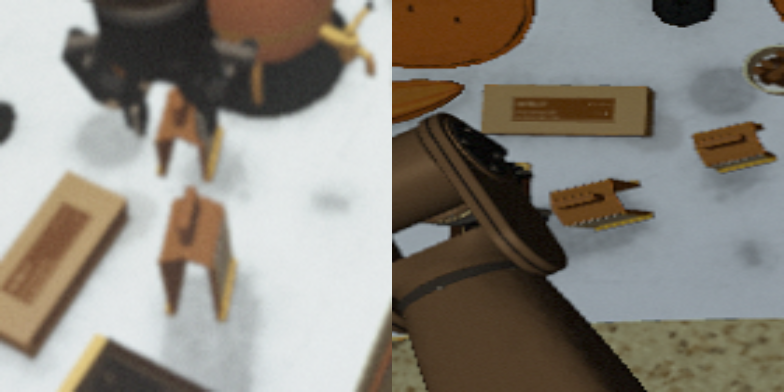

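Emit:
{"method": "arm_command", "body": {"increments": [[[3, -0.1, 0, 0], [3, 0, 0, 0], [2.5, 0, 0, 0], [2, 0, 0, 0], [2, 0, 0, 0], [1.4, 0, 0, 0], [0, 0, 0, 0], [0, 0, 0, 0]]]}}

```text
time: 46.1
eef_pos: [0.5135, 0.4222, 0.1226]
tcp_rot: [0.405, 0.58, -0.404, 0.58]
contact_force: [0.7, -0.6, 0.2]
opening: 0.471
```

```bash
python3 - <<'E'
from look import *
state()
ims=look('24',[],[])
cv2.imwrite('pics/b25.png',cv2.resize(ims['scene'][250:370,170:290],None,fx=4,fy=4))
E
```

```text
t 46.1 pos [0.5135 0.4222 0.1226] yawY 20.21 tilt 0.09 op 0.471 F [ 0.7 -0.6  0.2] q [0.54 0.37 1.68 0.   1.09 0.18]
```

View pics/b25.png

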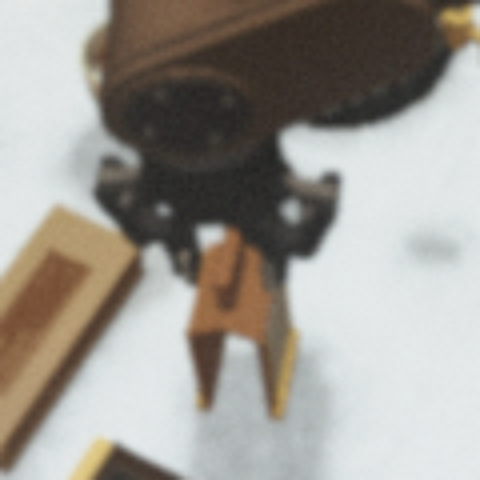

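Emit:
{"method": "arm_command", "body": {"increments": [[[0, 0, 0, 0], [0, 0, 0, 0], [0, 0, 0, 0], [0, 0, 0, 0], [0, 0, 0, 0], [-2, 0, 0, 0], [-3, 0, 0, 0], [-4, 0, 0, 0], [-4, 0, 0, 0], [-4, 0, 0, 0], [-4, 0, 0, 0], [-4, 0, 0, 0], [-4, 0, 0, 0], [-3, 0, 0, 0], [0, 0, 0, 0], [0, 0, 0, 0]]], "grip": 0}}

```text
time: 48.2
eef_pos: [0.5126, 0.4215, 0.4399]
tcp_rot: [0.404, 0.58, -0.405, 0.58]
contact_force: [0.1, 0.6, -2.2]
opening: 0.106
```

```bash
python3 - <<'E'
from look import *
from st import go
ims=look('25',[],[]);refall(ims,'A')
go([.6107,-.2381,.44],-21.9)
cv2.imwrite('pics/b26.png',cv2.resize(ims['scene'][130:370,150:410],None,fx=2.3,fy=2.3))
E
```

```text
A short cost 0.537 xy [0.5924 0.3007] yaw 18.6
t 48.3 pos [0.5125 0.4215 0.4388] yawY 20.21 tilt 0.27 op 0.106 F [ 0.2  0.3 -1.7] q [ 0.54  0.19  1.32 -0.    1.63  0.18]
turn rad 0.735 (alt -2.407 ) q6 0.183 shift cm after turn [ 0.   33.71 57.54] before [  0.   -13.57  65.29]
```

View pics/b26.png

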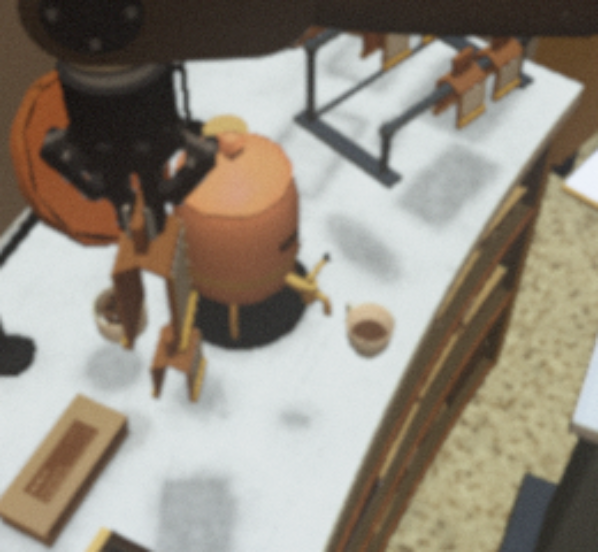

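Emit:
{"method": "arm_command", "body": {"increments": [[[0, 0, 0, 0.147], [0, 0, 0, 0.147], [0, 0, 0, 0.147], [0, 0, 0, 0.147], [0, 0, 0, 0.147], [0, 2.247, 3.836, 0], [0, 2.247, 3.836, 0], [0, 2.247, 3.836, 0], [0, 2.247, 3.836, 0], [0, 2.247, 3.836, 0], [0, 2.247, 3.836, 0], [0, 2.247, 3.836, 0], [0, 2.247, 3.836, 0], [0, 2.247, 3.836, 0], [0, 2.247, 3.836, 0], [0, 2.247, 3.836, 0], [0, 2.247, 3.836, 0], [0, 2.247, 3.836, 0], [0, 2.247, 3.836, 0], [0, 2.247, 3.836, 0]]]}}

```text
time: 50.8
eef_pos: [0.6108, -0.239, 0.4395]
tcp_rot: [-0.585, -0.397, 0.586, -0.395]
contact_force: [0.6, -0.2, -1.3]
opening: 0.107
```

Emit:
{"method": "arm_command", "body": {"increments": [[[2.5, 0, 0, 0], [2.5, 0, 0, 0], [2.5, 0, 0, 0], [2.5, 0, 0, 0], [1.0, 0, 0, 0], [0, 0, 0, 0], [0, 0, 0, 0]]]}}

```text
time: 51.68
eef_pos: [0.6115, -0.238, 0.333]
tcp_rot: [0.586, 0.395, -0.586, 0.397]
contact_force: [-0.2, -0.4, -2.0]
opening: 0.106
```

```bash
python3 - <<'E'
from look import *
from st import go
ims=look('26',[],[])
go([.6107,-.2381,.17],-21.9)
cv2.imwrite('pics/b27.png',cv2.resize(ims['scene'][50:210,270:410],None,fx=3.5,fy=3.5))
E
```

```text
t 51.77 pos [ 0.6116 -0.238   0.3334] yawY -21.89 tilt 0.15 op 0.108 F [ 1.  -0.5 -2. ] q [-0.53  0.19  1.51  0.    1.44 -0.14]
turn rad 0.0001 (alt -3.141 ) q6 -0.143 shift cm after turn [16.34 -0.12  0.04] before [16.34 -0.12  0.04]
```

View pics/b27.png

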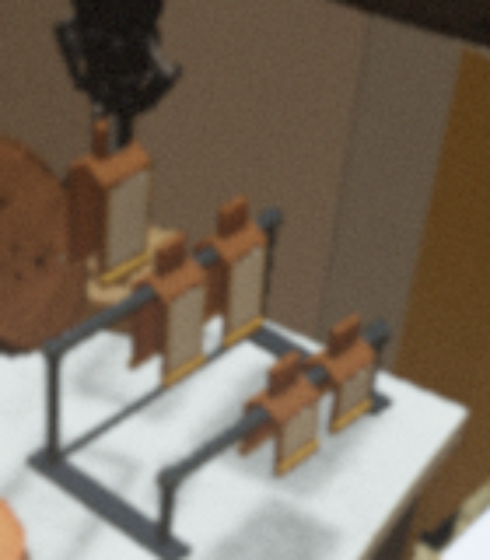

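```bash
python3 - <<'E'
from h import *
print(tri((150,278),(172,410)));print(atz('top',(172,413),.05),atz('top',(172,413),.2))
t=cv2.imread('pics/t26.png');cv2.imwrite('pics/b28.png',cv2.resize(t[80:240,320:480],None,fx=3.5,fy=3.5))
E
```

```text
(array([ 0.69664781, -0.31105959,  0.02895325]), np.float64(0.04831527115011967))
[ 0.67066969 -0.32248717  0.05      ] [ 0.64600389 -0.28081983  0.2       ]
```

View pics/b28.png

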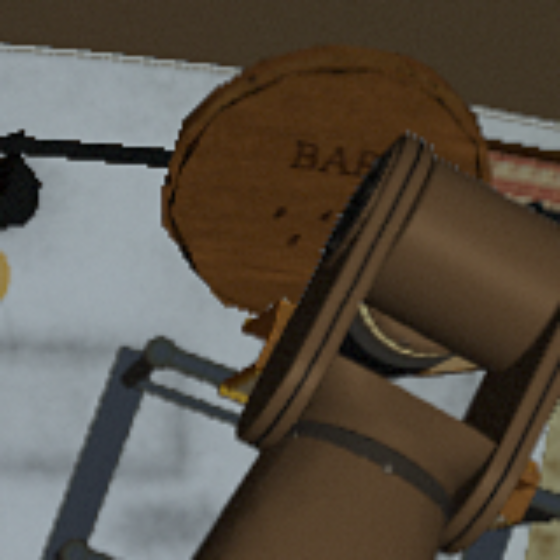

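Emit:
{"method": "arm_command", "body": {"increments": [[[2.5, -0.1, 0, 0], [2.5, 0, 0, 0], [2.5, 0, 0, 0], [2.5, 0, 0, 0], [2.0, 0, 0, 0], [2.0, 0, 0, 0], [1.3, 0, 0, 0], [0.5, 0, 0, 0], [0.4, 0, 0, 0], [0.4, 0, 0, 0], [0, 0, 0, 0], [0, 0, 0, 0]]]}}

```text
time: 53.28
eef_pos: [0.6107, -0.2377, 0.1679]
tcp_rot: [0.586, 0.395, -0.586, 0.397]
contact_force: [-2.3, 0.5, 5.8]
opening: 0.107
```

```bash
python3 - <<'E'
from look import *
state()
ims=look('27',[],[])
cv2.imwrite('pics/b29.png',cv2.resize(ims['scene'][70:210,260:400],None,fx=3.5,fy=3.5))
E
```

```text
t 53.27 pos [ 0.6107 -0.2377  0.1679] yawY -21.89 tilt 0.12 op 0.107 F [-2.3  0.5  5.8] q [-0.53  0.3   1.68 -0.    1.16 -0.14]
```

View pics/b29.png

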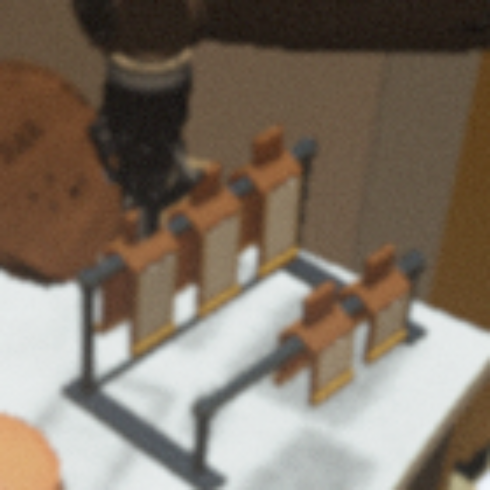

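Three longs on. Release; then A.

Emit:
{"method": "arm_command", "body": {"increments": [[[0, 0, 0, 0], [0, 0, 0, 0], [0, 0, 0, 0], [0, 0, 0, 0], [-1.0, 0, 0, 0], [-3, 0, 0, 0], [-4, 0, 0, 0], [-4, 0, 0, 0], [-4, 0, 0, 0], [-4, 0, 0, 0], [0, 0, 0, 0], [0, 0, 0, 0]]], "grip": 4.0}}

```text
time: 54.88
eef_pos: [0.6099, -0.2372, 0.3653]
tcp_rot: [-0.586, -0.396, 0.586, -0.396]
contact_force: [0.2, 0.2, -0.6]
opening: 0.47
```

```bash
python3 - <<'E'
from look import *
from st import go
ims=look('28',[],[]);refall(ims,'A')
go([.5928,.3003,.38],19)
cv2.imwrite('pics/b30.png',cv2.resize(ims['scene'][70:310,190:410],None,fx=2.4,fy=2.4))
E
```

```text
A short cost 0.441 xy [0.5924 0.3007] yaw 18.6
t 54.98 pos [ 0.6096 -0.237   0.3635] yawY -21.9 tilt 0.21 op 0.473 F [ 0.9 -0.8 -0.5] q [-0.53  0.18  1.47  0.    1.5  -0.14]
turn rad -0.7138 (alt 2.428 ) q6 -0.144 shift cm after turn [ -1.55  15.9  -51.36] before [ -1.55 -21.61 -49.23]
```

View pics/b30.png

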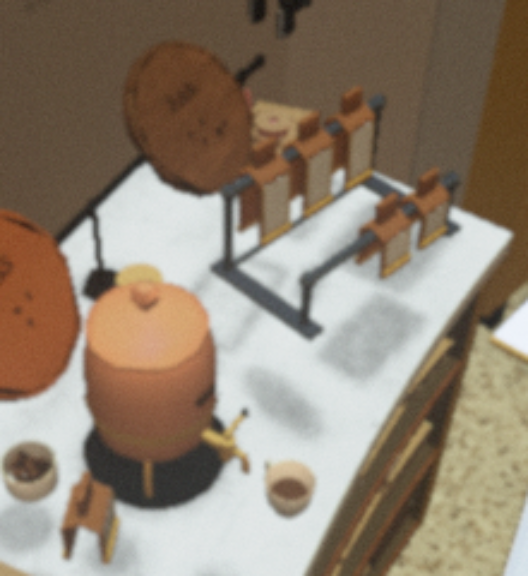

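```bash
python3 - <<'E'
from h import *
T=np.array([.5147,.4226])
for rc in((265,121.8),(214,112.9),(190,98),(265,62)):
    for z in(.42,.48,.54):
        p=atz('top',rc,z)[:2]-T; c,s=np.cos(.54),np.sin(.54)
        print(rc,z,'radial',(p@[c,s]).round(3),'left',(p@[-s,c]).round(3))
E
```

```text
(265, 121.8) 0.42 radial -0.108 left -0.027
(265, 121.8) 0.48 radial -0.116 left -0.044
(265, 121.8) 0.54 radial -0.125 left -0.06
(214, 112.9) 0.42 radial -0.014 left -0.062
(214, 112.9) 0.48 radial -0.029 left -0.076
(214, 112.9) 0.54 radial -0.043 left -0.09
(190, 98) 0.42 radial 0.042 left -0.06
(190, 98) 0.48 radial 0.024 left -0.075
(190, 98) 0.54 radial 0.006 left -0.089
(265, 62) 0.42 radial -0.047 left 0.072
(265, 62) 0.48 radial -0.06 left 0.049
(265, 62) 0.54 radial -0.072 left 0.027
```

```bash
python3 - <<'E'
from h import *
o,v=ray('scene',(90,290))
for y in(-.1,-.05,0,.04):
    t=(y-o[1])/v[1];print(y,o+t*v)
a=cv2.imread('pics/s11.png');cv2.imwrite('pics/b31.png',cv2.resize(a[40:200,220:380],None,fx=3.5,fy=3.5))
E
```

```text
-0.1 [ 0.59020709 -0.1         0.41976161]
-0.05 [ 0.56897103 -0.05        0.45209164]
0 [0.54773498 0.         0.48442168]
0.04 [0.53074613 0.04       0.51028571]
```

View pics/b31.png

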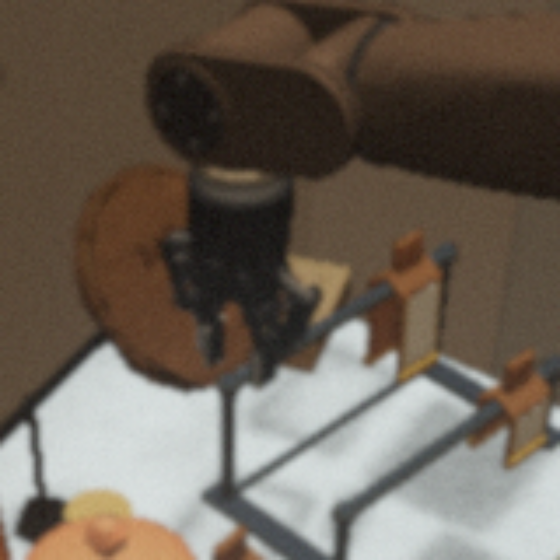

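```bash
python3 - <<'E'
from st import *
go([.5908,.306,.38],18.9)
E
```

```text
t 54.98 pos [ 0.6096 -0.237   0.3635] yawY -21.9 tilt 0.21 op 0.473 F [ 0.9 -0.8 -0.5] q [-0.53  0.18  1.47  0.    1.5  -0.14]
turn rad -0.7121 (alt 2.43 ) q6 -0.144 shift cm after turn [ -1.55  15.81 -51.99] before [ -1.55 -22.   -49.69]
```

Emit:
{"method": "arm_command", "body": {"increments": [[[-0.3, 0, 0, -0.1424], [-0.3, 0, 0, -0.1424], [-0.3, 0, 0, -0.1424], [-0.3, 0, 0, -0.1424], [-0.3, 0, 0, -0.1424], [0, 1.216, -4.0, 0], [0, 1.216, -4.0, 0], [0, 1.216, -4.0, 0], [0, 1.216, -4.0, 0], [0, 1.216, -4.0, 0], [0, 1.216, -4.0, 0], [0, 1.216, -4.0, 0], [0, 1.216, -4.0, 0], [0, 1.216, -4.0, 0], [0, 1.216, -4.0, 0], [0, 1.216, -4.0, 0], [0, 1.216, -4.0, 0], [0, 1.216, -4.0, 0], [0, 0, 0, 0], [0, 0, 0, 0]]]}}

```text
time: 57.48
eef_pos: [0.5911, 0.3053, 0.3792]
tcp_rot: [0.41, 0.576, -0.412, 0.575]
contact_force: [0.5, 0.3, -0.1]
opening: 0.472
```

Emit:
{"method": "arm_command", "body": {"increments": [[[3.0, 0, 0, 0], [3.0, 0, 0, 0], [3.0, 0, 0, 0], [3.0, 0, 0, 0], [3.0, 0, 0, 0], [0, 0, 0, 0], [0, 0, 0, 0]]]}}

```text
time: 58.35
eef_pos: [0.5921, 0.3051, 0.2321]
tcp_rot: [0.412, 0.575, -0.411, 0.575]
contact_force: [0.1, 0.4, -0.7]
opening: 0.47
```

```bash
python3 - <<'E'
from look import *
from st import go
ims=look('29',[],[]);refall(ims,'A')
go([.5908,.306,.085],18.9)
cv2.imwrite('pics/b32.png',np.hstack([cv2.resize(ims['scene'][180:320,180:320],None,fx=2.8,fy=2.8),cv2.resize(ims['top'][130:270,120:260],None,fx=2.8,fy=2.8)]))
E
```

```text
A short cost 0.812 xy [0.593  0.3011] yaw 17.5
t 58.45 pos [0.5924 0.3057 0.2332] yawY 18.86 tilt 0.21 op 0.467 F [-0.   0.3  0.3] q [ 0.32  0.26  1.6  -0.    1.27 -0.  ]
turn rad -0.0007 (alt 3.141 ) q6 -0.005 shift cm after turn [14.82 -0.2  -0.08] before [14.82 -0.2  -0.08]
```

View pics/b32.png

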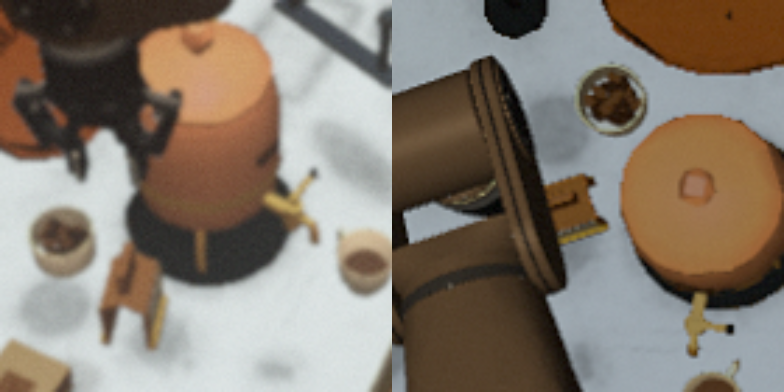

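Descend slowly, watching the force.

Emit:
{"method": "arm_command", "body": {"increments": [[[2.5, -0.1, 0, 0], [2.5, 0, 0, 0], [2, 0, 0, 0], [2, 0, 0, 0], [0, 0, 0, 0]]]}}

```text
time: 59.08
eef_pos: [0.5893, 0.3051, 0.1386]
tcp_rot: [0.41, 0.576, -0.412, 0.575]
contact_force: [-0.1, -0.4, 0.6]
opening: 0.465
```

Emit:
{"method": "arm_command", "body": {"increments": [[[1.5, 0, 0, 0], [1.5, 0, 0, 0], [1.5, 0, 0, 0], [1.2, 0, 0, 0], [0, 0, 0, 0], [0, 0, 0, 0]]]}}

```text
time: 59.82
eef_pos: [0.5907, 0.3056, 0.0841]
tcp_rot: [0.411, 0.575, -0.411, 0.575]
contact_force: [-0.8, -0.2, -0.4]
opening: 0.467
```

```bash
python3 - <<'E'
from look import *
state()
ims=look('30',[],[])
cv2.imwrite('pics/b33.png',cv2.resize(ims['scene'][210:330,170:290],None,fx=4,fy=4))
E
```

```text
t 59.83 pos [0.5907 0.3056 0.0841] yawY 18.9 tilt 0.04 op 0.467 F [-0.8 -0.2 -0.4] q [ 0.33  0.41  1.7   0.    1.03 -0.  ]
```

View pics/b33.png

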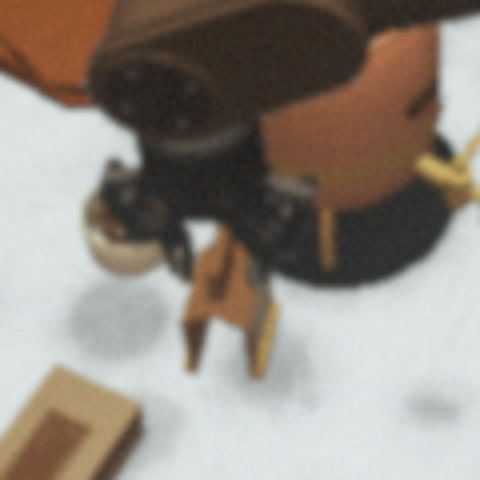

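Emit:
{"method": "arm_command", "body": {"increments": [[[0, 0, 0, 0], [0, 0, 0, 0], [0, 0, 0, 0], [0, 0, 0, 0], [0, 0, 0, 0], [-2, 0, 0, 0], [-3, 0, 0, 0], [-4, 0, 0, 0], [-4, 0, 0, 0], [-4, 0, 0, 0], [-4, 0, 0, 0], [-4, 0, 0, 0], [-4, 0, 0, 0], [-3, 0, 0, 0], [0, 0, 0, 0], [0, 0, 0, 0]]], "grip": 0}}

```text
time: 61.92
eef_pos: [0.5898, 0.3053, 0.4022]
tcp_rot: [0.41, 0.576, -0.412, 0.575]
contact_force: [1.2, -0.2, -2.8]
opening: 0.104
```

```bash
python3 - <<'E'
from look import *
from st import go
ims=look('31',[],[])
# TCP is 6 mm to +y end of tab
go([.4715,-.1823,.40],-21.9)
cv2.imwrite('pics/b34.png',cv2.resize(ims['scene'][100:340,170:410],None,fx=2.4,fy=2.4))
E
```

```text
t 62.02 pos [0.5897 0.3052 0.4009] yawY 18.89 tilt 0.26 op 0.101 F [ 0.3  0.  -2.1] q [ 0.33  0.19  1.38 -0.    1.57 -0.  ]
turn rad 0.712 (alt -2.43 ) q6 -0.005 shift cm after turn [ 0.21  7.21 49.64] before [  0.21 -26.97  42.29]
```

View pics/b34.png

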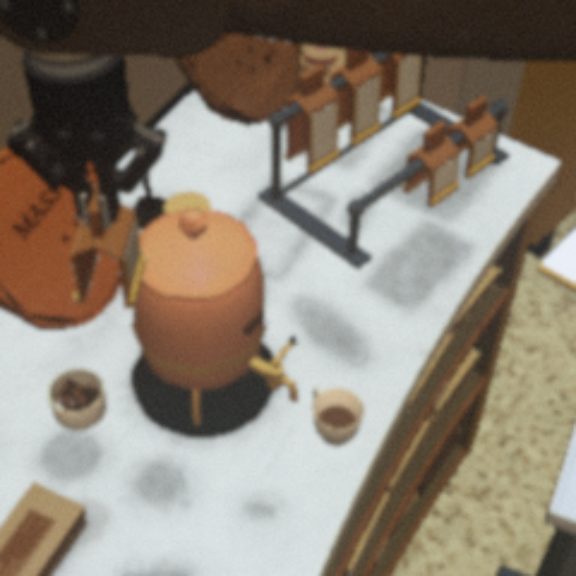

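Emit:
{"method": "arm_command", "body": {"increments": [[[-0.2, 0, 0, 0.1424], [-0.2, 0, 0, 0.1424], [0, 0, 0, 0.1424], [0, 0, 0, 0.1424], [0, 0, 0, 0.1424], [0, 0.5546, 3.772, 0], [0, 0.5546, 3.772, 0], [0, 0.5546, 3.772, 0], [0, 0.5546, 3.772, 0], [0, 0.5546, 3.772, 0], [0, 0.5546, 3.772, 0], [0, 0.5546, 3.772, 0], [0, 0.5546, 3.772, 0], [0, 0.5546, 3.772, 0], [0, 0.5546, 3.772, 0], [0, 0.5546, 3.772, 0], [0, 0.5546, 3.772, 0], [0, 0.5546, 3.772, 0], [0, 0, 0, 0], [0, 0, 0, 0]]]}}

```text
time: 64.53
eef_pos: [0.4742, -0.176, 0.4065]
tcp_rot: [-0.586, -0.397, 0.586, -0.395]
contact_force: [-0.9, 0.9, -1.0]
opening: 0.104
```

Emit:
{"method": "arm_command", "body": {"increments": [[[3, 0, 0, 0], [3, 0, 0, 0], [3, 0, 0, 0], [3, 0, 0, 0], [3, 0, 0, 0], [3, 0, 0, 0], [1.0, 0, 0, 0], [0, 0, 0, 0], [0, 0, 0, 0]]]}}

```text
time: 65.65
eef_pos: [0.4753, -0.1766, 0.2194]
tcp_rot: [0.586, 0.395, -0.585, 0.397]
contact_force: [0.2, 0.1, -0.9]
opening: 0.106
```

```bash
python3 - <<'E'
from look import *
from st import go
ims=look('32',[],[])
go([.4737,-.1767,.112],-21.9)
cv2.imwrite('pics/b35.png',cv2.resize(ims['scene'][80:240,260:400],None,fx=3.5,fy=3.5))
E
```

```text
t 65.75 pos [ 0.4752 -0.1768  0.2194] yawY -21.89 tilt 0.17 op 0.109 F [-0.1  0.3 -1.6] q [-0.56 -0.08  2.    0.    1.22 -0.17]
turn rad 0.0002 (alt -3.141 ) q6 -0.174 shift cm after turn [10.74 -0.17  0.04] before [10.74 -0.17  0.04]
```

View pics/b35.png

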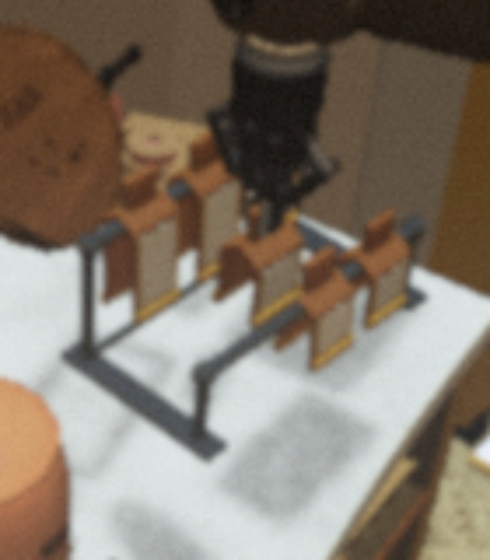

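Emit:
{"method": "arm_command", "body": {"increments": [[[2.5, -0.15, 0, 0], [2.5, 0, 0, 0], [2, 0, 0, 0], [1.5, 0, 0, 0], [1.2, 0, 0, 0], [0.6, 0, 0, 0], [0.4, 0, 0, 0], [0.3, 0, 0, 0], [0, 0, 0, 0], [0, 0, 0, 0]]]}}

```text
time: 67.0
eef_pos: [0.4734, -0.1761, 0.1094]
tcp_rot: [-0.586, -0.396, 0.586, -0.396]
contact_force: [-3.0, 1.1, 5.3]
opening: 0.104
```

```bash
python3 - <<'E'
from look import *
state()
ims=look('33',[],[])
cv2.imwrite('pics/b36.png',cv2.resize(ims['scene'][80:240,260:400],None,fx=3.5,fy=3.5))
E
```

```text
t 67.0 pos [ 0.4734 -0.1761  0.1094] yawY -21.88 tilt 0.02 op 0.104 F [-3.   1.1  5.3] q [-0.56  0.05  2.09 -0.    1.01 -0.18]
```

View pics/b36.png

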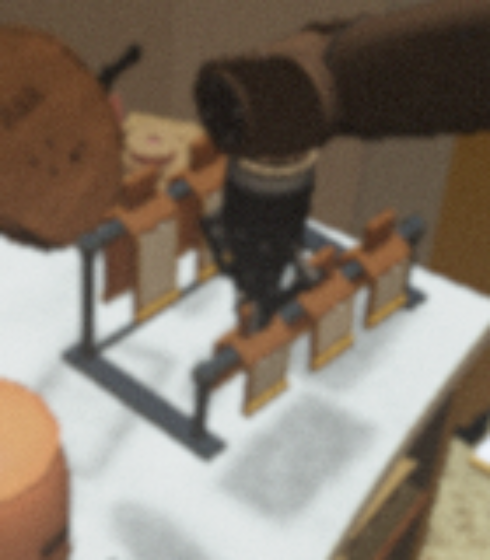

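Seated. Release, rise, and back away for a clear look (rising well above, then toward the front left).

Emit:
{"method": "arm_command", "body": {"increments": [[[0, 0, 0, 0], [0, 0, 0, 0], [0, 0, 0, 0], [0, 0, 0, 0], [-1.0, 0, 0, 0], [-3, 0, 0, 0], [-4, 0, 0, 0], [-4, 0, 0, 0], [-4, 0, 0, 0], [-4, 0, 0, 0], [0, 0, -3, 0], [0, 0, -4, 0], [0, 0, -4, 0], [0, 0, -4, 0], [0, 0, -4, 0], [0, 0, -4, 0], [0, 0, 0, 0], [0, 0, 0, 0]]], "grip": 4.0}}

```text
time: 69.35
eef_pos: [0.5586, 0.0373, 0.3081]
tcp_rot: [-0.586, -0.396, 0.586, -0.396]
contact_force: [-0.4, -1.0, -0.8]
opening: 0.467
```

```bash
python3 - <<'E'
from look import *
state()
ims=look('34',[],[])
cv2.imwrite('pics/b37.png',cv2.resize(ims['scene'][80:220,260:400],None,fx=4,fy=4))
cv2.imwrite('pics/b38.png',cv2.resize(ims['top'][140:310,210:500],None,fx=2.7,fy=2.7))
E
```

```text
t 69.35 pos [0.5586 0.0373 0.3081] yawY -21.88 tilt 0.03 op 0.467 F [-0.4 -1.  -0.8] q [-0.11 -0.02  1.77 -0.    1.39  0.27]
```

View pics/b37.png

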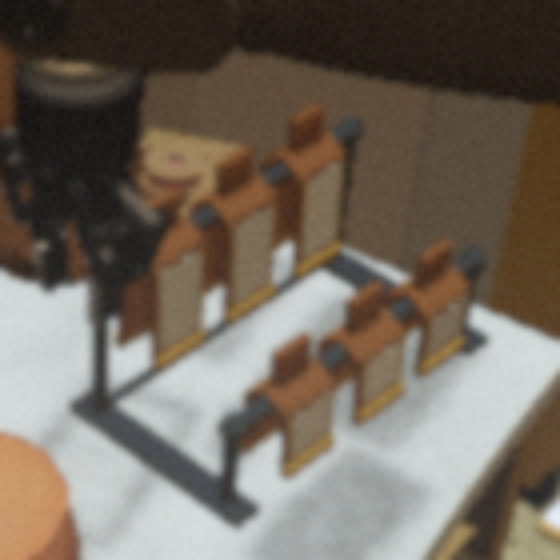

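View pics/b38.png

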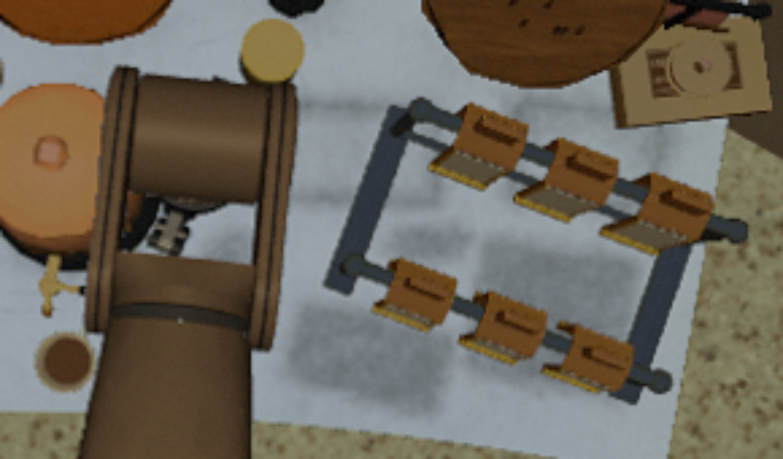

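Emit:
{"method": "arm_command", "body": {"increments": [[[0, 0, 0, 0], [0, 0, 0, 0], [0, 0, 0, 0], [0, 0, 0, 0], [0, 0, 0, 0], [0, 0, 0, 0], [0, 0, 0, 0], [0, 0, 0, 0], [0, 0, 0, 0], [0, 0, 0, 0], [0, 0, 0, 0], [0, 0, 0, 0], [0, 0, 0, 0], [0, 0, 0, 0], [0, 0, 0, 0], [0, 0, 0, 0]]]}}

```text
time: 71.45
eef_pos: [0.5588, 0.0376, 0.3077]
tcp_rot: [0.586, 0.396, -0.586, 0.396]
contact_force: [-0.4, 0.3, -1.2]
opening: 0.47
```

```bash
python3 - <<'E'
from look import *
s,_=state()
ims=look('35',[],[])
k=np.load('rack.npy');a=k[2];X=np.array([np.cos(a),np.sin(a)]);Y=np.array([-np.sin(a),np.cos(a)])
for kind,d,zf in(('short',0,.025),('long',.15,.045)):
    for y in(-.09,0,.09):
        f=refit({'top':ims['top']},kind,k[:2]+d*X+y*Y,zf,a,cams=('top',))
        q=(np.array(f[2:4])-k[:2]);print(kind,'cost',round(f[0],3),'rack x,y',(q@X).round(4),(q@Y).round(4),'dyaw',np.degrees(f[4]-a).round(1))
for c,r in(('scene',(80,220,260,400)),('top',(170,310,330,500))):
    o=cv2.imread(f'pics/{c[0]}34.png')
    d=cv2.absdiff(cv2.GaussianBlur(o,(0,0),1.5),cv2.GaussianBlur(ims[c],(0,0),1.5))[r[0]:r[1],r[2]:r[3]];print(c,'max diff 34-35',d.max(),d.mean())
for n,c in(('t0',0),('t35',0)):
    im=cv2.imread(f'pics/{n}.png')
    print(n)
o=cv2.imread('pics/t0.png');print('cup diff',cv2.absdiff(cv2.GaussianBlur(o,(0,0),1.5),cv2.GaussianBlur(ims['top'],(0,0),1.5))[255:290,222:252].max())
t=ims['top'];cv2.imwrite('pics/b39.png',cv2.resize(np.hstack([o[140:300,200:340],t[140:300,200:340]]),None,fx=2.5,fy=2.5))
print([(d['at'],d['conf']) for q in('cup','tin') for d in optics.place_of('scene',q)])
E
```

```text
t 71.45 pos [0.5588 0.0376 0.3077] yawY -21.9 tilt 0.0 op 0.47 F [-0.4  0.3 -1.2] q [-0.11 -0.02  1.77  0.    1.38  0.27]
short cost 0.142 rack x,y -0.0019 -0.0906 dyaw 0.6
short cost 0.114 rack x,y -0.0043 -0.0008 dyaw 1.7
short cost 0.097 rack x,y -0.0049 0.0901 dyaw 1.1
long cost 0.264 rack x,y 0.1471 -0.0912 dyaw 0.0
long cost 0.183 rack x,y 0.1463 -0.0012 dyaw -1.1
long cost 0.109 rack x,y 0.1459 0.0893 dyaw 1.2
scene max diff 34-35 18 0.5512414965986394
top max diff 34-35 2 0.2327310924369748
t0
t35
cup diff 133
[([279.2, 305.9], 0.65), ([131.3, 320.4], 0.34)]
```

View pics/b39.png

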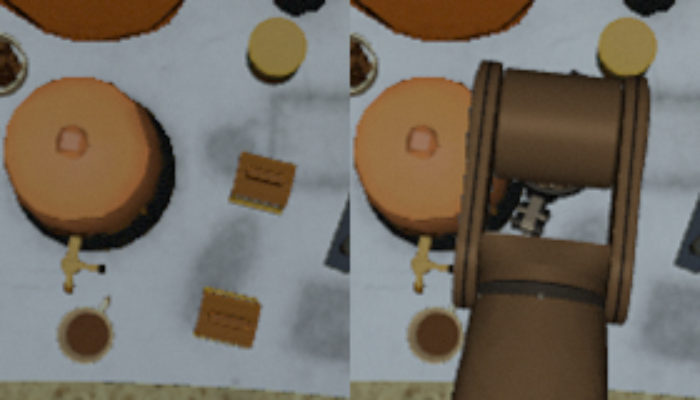

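```bash
python3 -c "
from plant import ctrl
print(ctrl.sign_off())"
```

```text
the job is handed in; nothing more can be done
None
```

I handed the job in at about 71.5 s. All six saddles were present and each hangs where it belongs. The three short ones, including the one moved off the high bar, are on the low bar, and the three long ones are on the high bar. They sit about 90 mm apart.

**Seating:** Each saddle met its bar at the expected height, with about 5–7 N of contact. The final pictures from both cameras show all six straddling their bars and upright.

**Position:** A last fit from the top camera put them within about 1 mm of the planned places along the bars and within 2° of the bar direction. Across the bars it read 2–5 mm towards the robot for all six. I take this as a bias in my rack fit or the camera calibration, because the saddles looked properly seated.

**Stillness:** Two top pictures taken 2 s apart showed no change. The scene pictures differed slightly in places. I think that is the arm in view, but I did not trace it.

**Cup and tin:** By eye both stand where they started. My automatic difference check on the cup gave a high reading, probably because the arm overlapped that patch of the picture, so it does not confirm this. I saw no saddle get knocked aside during the run.

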